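# Nest the three clay pots and put the nest in the tray

### The job

Pick the round middle-sized clay pot out of the sloping crate, set it upright into the large pot on the bench, and set the small pot into the middle one, each fully home so that its collar sits on the rim below. Then lift the whole nest and stand it upright on the floor of the wooden tray, in the free place beside the nest already there. Set the pots down, do not drop them, and leave everything else where it is.

Things in the scene. Friction and masses are not known exactly. Their poses are not given: they have to be found in the camera images.
- mid_c (a point): Middle pot (110 g): round clay pot, 50 mm high; collar (its top 14 mm) 59 mm across, mouth 45, body tapers below the collar from 51 to 34 mm at the foot. Stands in the crate's front row, square to its floor, so leaning 28 degrees. Point on its axis half-way up (25 mm from the foot); z up the axis. Home in the large pot, collar on its rim, foot hanging free, this point is 18 mm above large_c.
- large_c (a point): Large pot (150 g): same shape, 58 mm high; collar (top 14 mm) 68 mm across, mouth 54, foot 40 mm; stands upright on the bench. Point on its axis half-way up (29 mm from the foot); z up the axis. The finished nest of three is 86 mm high from the large pot's foot; its top 28 mm stand above the large pot's collar.
- small_c (a point): Small pot (70 g): same shape, 42 mm high; collar (top 14 mm) 50 mm across, body 42 mm just below it, foot 29 mm; stands upright on the bench. Point on its axis half-way up (21 mm from the foot); z up the axis. Home in the middle pot, collar on its rim, this point is 18 mm above mid_c.
- crate: Wooden crate, fixed, on an easel: its floor slopes 28 degrees, rising along x (to the robot's left). Origin at bench height under the middle of the floor's low inner edge (20 mm up); y runs along that edge. Inside 336 mm (y) by 205 mm up the slope, walls about 40 mm. Front row, by the low wall, 100 mm apart in any order: middle pot, square pot, shallow bowl. A 20 mm slat parts off the back row.
- lamp_c (a point): Slim aluminium lamp bar, fixed over the crate's front row: 340 mm long along the crate's y, 20 mm wide, underside 204 mm above the bench, 30 mm from the low edge along the crate's x; held by two brackets from behind. Point at the middle of its underside. A hand pointing straight down at the front row meets it; one leaning square to the crate floor passes beside it.
- tray: Low wooden carry tray, fixed: 160 mm (x) by 270 mm (y), floor 8 mm thick, rim 28 mm high and 8 mm thick, a grip bar on each short end. Origin at the centre of its underside. Two places, 62 mm either side of the centre along y: the one towards -y holds a finished nest, the one towards +y is free.
- nest_c (a point): Bystander: a finished nest of three such pots in the tray, 68 mm across, 86 mm high; point on its axis 43 mm above its foot.
- square_c (a point): Bystander: square clay pot in the crate's front row, 59 mm wide, 54 mm high; point at its centre, half-way up.
- bowl_c (a point): Bystander: shallow clay bowl in the crate's front row, 59 mm across, 28 mm high; point at its centre, half-way up.
- cone_c (a point): Bystander: fir cone standing in the crate's back row, 45 mm across, 60 mm high; point at its centre.
- votive_c (a point): Bystander: green glass votive cup in the crate's back row, 55 mm across, 55 mm high; point at its centre.
- candle_c (a point): Bystander: ivory pillar candle on the bench, 60 mm across, 90 mm high; point at its centre.
- shears_c (a point): Bystander: red-handled pruning shears lying on the bench, 185 mm long, 20 mm high; point at their pivot.
- reel_c (a point): Bystander: reel of florist's wire standing on its flange, 72 mm across, 50 mm high; point at its centre.

How it is judged:
By the outcome, as a careful person would: the job done as asked, in the order asked, and still so for the second after the job is handed in, with the robot touching nothing.
It also fails if it takes over 61 s, if anything falls off the work surface, if the arm or the gripper's body presses on something with over 40 N, if the wrist force passes 120 N, or if a joint passes its speed limit or range.

### The arm

A 6-joint arm with a two-finger parallel gripper is mounted at the origin on the work surface. World frame = base frame: x ahead of the robot, y to its left, z up, the work surface at z = 0. Lengths are in m, angles in degrees, forces in N, time in s.
With the tool pointing down it reaches from about 0.35 to 1 m from the base axis. Payload 7.1 kg.
Tool frame: the origin (TCP) lies on the centre line of the jaws, within the pads' length; the fingertips stand 25 mm ahead of it and the grasp point (between the pads) lies 6 mm ahead of it (bot.nose_length is the distance from the TCP to the fingertips, in m); x points along the fingers, y is the direction in which the jaws open and shut, and the axes are right-handed (so a half turn about x gives the same grasp; the last joint's range is limited). The gripper opens to 85 mm and grips with 20 to 120 N. Pads are 22 mm wide; open, the fingers measure 114 mm over their backs; the gripper's body (76 mm by 85 mm) begins 54 mm behind the grasp point. The pads swing forward as they close: fully open they stand 13 mm farther back than shut.
Start: joints at [76.031, 24.242, 93.386, -0, 62.372, -1.089], TCP at [0.139, 0.609, 0.23] pointing down, gripper open.
Joint ranges: [-172.04, 172.04], [-51.8, 120.97], [4.93, 147.93], [-75.15, 255.16], [6.16, 154.13], [-145.62, 145.62]. Speed limits (degrees/s): [136.94, 136.94, 172.46, 180, 180, 180].

### API

Orientations are given as [roll, pitch, yaw] about the fixed x, y, z axes, in that order (R = Rz(yaw) Ry(pitch) Rx(roll)).
In Python, from station import readout, imaging, bot gives the robot as it stands. The module is installed in compiled form; this text tells all that it offers.
- The arm moves only by the tool apply_moves, never from a script. Its arguments are lists of equal length, an entry for each row: "dp": the shift along the tool's x, y, z in mm, a list of three; "turn": the turn about the tool's x in rad; "hand": the opening, from 0 (shut) to 1 (fully open). In form: {"dp": [[dx, dy, dz], ...], "turn": [turn, ...], "hand": [hand, ...]}. A call has 1 to 8 rows; each row shifts and turns the commanded pose from where the row before left it, along the tool's axes as they then stand; what a row does not reach is not made up. A row lasts 1/8 s, in which the tool goes at most 62.5 mm and 10.7 degrees, less where a joint would pass 70% of its speed; a pose out of reach is approached as far as the arm can. A call is refused whole if a number of a shift passes 62.5 or a number of a turn 0.188, either way. A call with a gripper value outside its range is refused whole. The fingers move at their own pace and stop on an object; "squeeze" is the grip in N (left out, the last holds). Time passes only in rows, so rows that do not move let the fingers close. It gives the time, the measured TCP pose, the force and the opening at its end, in the units of the state.
- readout.get_state(): the state, without advancing time (a new reading comes with each control period).
- imaging.capture(name): name is "side" or "top" or "wrist"; returns the picture (420x560x3 uint8, red, green, blue); there is no depth.
- imaging.calibration(name): a dict with "mtx" (3x3 intrinsics, pixels), "R" (3x3) and "t" (3): a world point X has camera coordinates R X + t. Camera axes: x right, y down, z forward; pixel columns grow to the right and rows downward; lengths in m; the calibration is good to about 2 mm. A picture is of the moment at which its call begins: read the wrist's pose just before it. calibration takes no time and is no camera call; for the wrist camera it gives the pose at the moment of the call.
- bot.sign_off(): hands the job in, once; it reports no verdict.
The state is a dict: "clock": time; "joints": joint angles; "joint_velocities": joint speeds; "tau": joint torques, N m; "tool_pos": TCP position; "orientation": TCP orientation; "contact_force": force on the tool from outside, world axes, zero at the start; "ft_torque": the same for the moment, N m; "grip_width": finger opening in m.
Only numpy, scipy, OpenCV 4.12 (cv2) and the standard library are available. Lean on these libraries where they do the work, as an engineer would, in place of code of your own. Each camera call takes 0.05 s, during which the arm holds its last target. There are 200 camera calls.

## Working session

There is one attempt and no reset: what is moved stays moved. The work goes in short steps, Python scripts to look and compute and a tool call to move; the robot and the scene stay as the last step left them, time stands still between calls to the robot, and variables do not carry over. Pictures are saved under pics/ and viewed, on a budget of 10 in all, crops included, one or two more only if the job needs it, and the job is handed in when it is done.

Besides the shell and the picture viewer there is one more tool, called by a JSON object that holds its "op" and its "data", one argument or row to a line. apply_moves: Moves the arm, as the interface text tells. Its arguments: {"type":"object","properties":{"dp":{"type":"array","items":{"type":"array","items":{"type":"number"}}},"turn":{"type":"array","items":{"type":"number"}},"hand":{"type":"array","items":{"type":"number"}},"squeeze":{"type":"number"}},"required":["dp","turn","hand"]}

```bash
mkdir -p pics; ls; python3 - <<'E'
from station import readout, imaging, bot
import cv2, numpy as np
print(readout.get_state(), bot.nose_length)
for n in ["side","top"]:
    c=imaging.calibration(n); print(n,c["mtx"].round(1).tolist(),np.round(c["R"],3).tolist(),np.round(c["t"],3).tolist())
    cv2.imwrite(f"pics/{n}0.png",cv2.resize(imaging.capture(n)[:,:,::-1],(800,600),interpolation=cv2.INTER_CUBIC))
E
```

```text
pics
{'clock': 0.0, 'joints': array([ 7.60307351e+01,  2.42856096e+01,  9.34313883e+01,  3.23760818e-03,
        6.23718585e+01, -1.08820140e+00]), 'joint_velocities': array([-0.01959603,  0.00434242,  0.01532869,  0.079166  , -0.02402885,
        0.05153699]), 'tau': array([ 2.11439052e-03, -5.57392609e+01, -2.81736767e+01,  1.02582646e-04,
        7.33598921e-03, -2.81598250e-05]), 'tool_pos': array([0.13915408, 0.60875285, 0.22943315]), 'orientation': array([ -92.93566869,   89.91109743, -105.81823581]), 'contact_force': array([-0.49360148,  0.06434694,  0.53642155]), 'ft_torque': array([-0.04778112, -0.01616806,  0.0511982 ]), 'grip_width': 0.085135460653544} 0.025
side [[430.5, 0.0, 280.8], [0.0, 430.5, 200.2], [0.0, 0.0, 1.0]] [[0.806, -0.592, -0.024], [-0.336, -0.424, -0.841], [0.487, 0.686, -0.54]] [-0.516, 0.296, 0.97]
top [[467.1, 0.0, 282.6], [0.0, 467.1, 206.7], [0.0, 0.0, 1.0]] [[0.005, -1.0, -0.015], [-0.997, -0.004, -0.078], [0.078, 0.015, -0.997]] [-0.038, 0.595, 1.175]
```

View pics/side0.png

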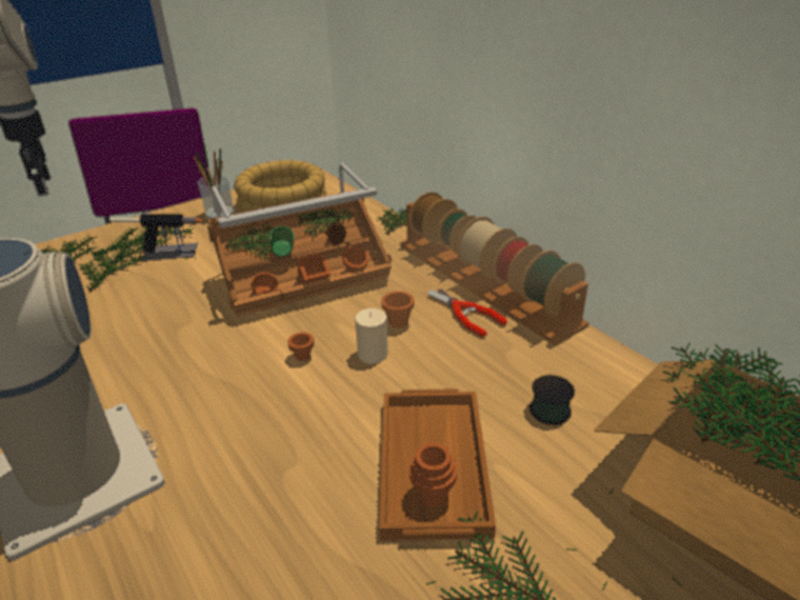

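View pics/top0.png

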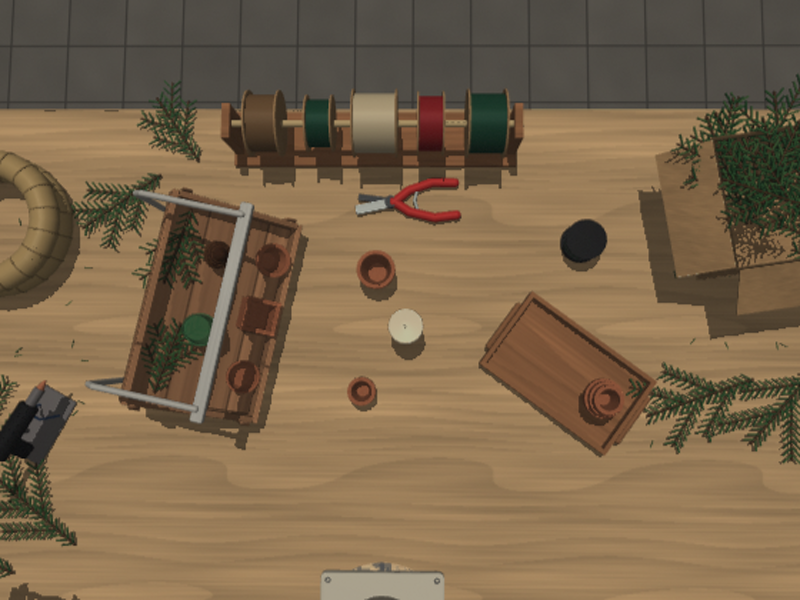

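The two pictures show:
- **Top (800-px scale):** large pot near (377,268), small pot near (362,392), candle (405,326), tray centre near (568,373) with its nest at (603,399). Crate front-row items are at (272,261), (260,316, square) and (243,377).
- **Side:** the same objects, with the front row at (264,283), (315,270) and (356,258).

Next I'll zoom in to tell the bowl from the middle pot.

```bash
python3 - <<'E'
from station import readout, imaging, bot
import cv2, numpy as np
t=imaging.capture("top")[:,:,::-1]; s=imaging.capture("side")[:,:,::-1]
cv2.imwrite("pics/topraw.png",t); cv2.imwrite("pics/sideraw.png",s)
a=cv2.resize(t[125:315,80:300],None,fx=3,fy=3,interpolation=cv2.INTER_CUBIC)[:, :400]
a=cv2.resize(t[135:310,130:290],(400,438),interpolation=cv2.INTER_CUBIC)
b=cv2.resize(s[125:265,150:300],(400,373),interpolation=cv2.INTER_CUBIC)
o=np.zeros((600,800,3),np.uint8); o[:438,:400]=a; o[:373,400:]=b
cv2.imwrite("pics/zoom1.png",o)
E
```

```text
(no output)
```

View pics/zoom1.png

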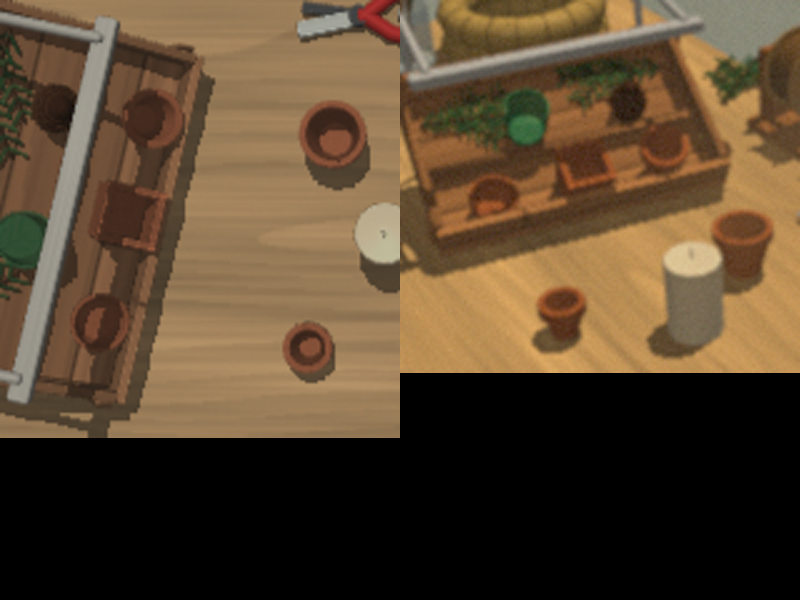

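```bash
cat > h.py <<'E'
import numpy as np, cv2
from station import readout, imaging, bot
C={n:imaging.calibration(n) for n in("top","side")}
def ray(c,p):
    d=c["R"].T@np.linalg.solve(c["mtx"],[p[0],p[1],1.]); o=-c["R"].T@c["t"]; return o,d/np.linalg.norm(d)
def onz(c,p,z):
    o,d=ray(c,p); return o+d*(z-o[2])/d[2]
def tri(obs):
    A=0;b=0
    for c,p in obs:
        o,d=ray(c,p);P=np.eye(3)-np.outer(d,d);A=A+P;b=b+P@o
    X=np.linalg.solve(A,b); return X,[np.linalg.norm((np.eye(3)-np.outer(d,d))@(X-o))*1e3 for o,d in[ray(c,p) for c,p in obs]]
def proj(c,X):
    q=c["mtx"]@(c["R"]@np.asarray(X,float)+c["t"]); return q[:2]/q[2]
E
python3 - <<'E'
from h import *
T,S=C["top"],C["side"]
za=lambda x,y:(x/2.5+130-.3,y/2.5+135-.3)
zb=lambda x,y:((x-400)/2.667+150-.3,y/2.667+125-.3)
for n,a,b in[("far",(154,116),(664,146)),("near",(101,318),(494,187)),("large",(332,133),(741,227)),("small",(308,346),(562,300))]:
    X,e=tri([(T,za(*a)),(S,zb(*b))]);print(n,X.round(4),np.round(e,1))
print("large",onz(T,za(332,133),.058),"small",onz(T,za(308,346),.042))
l1,l2=onz(T,za(107,20),.214),onz(T,za(22,400),.214);print("lamp",l1,l2,np.linalg.norm(l1-l2),(l1+l2)/2,np.degrees(np.arctan2(*(l1-l2)[[1,0]])))
# tray rim corners in 800 image
f=lambda x,y:(x*.7-.15,y*.7-.15)
R=[onz(T,f(*p),.028) for p in[(533,293),(655,378),(602,455),(481,364)]]
print("tray",np.round(R,4),np.mean(R,0),[np.linalg.norm(R[i]-R[i-1]) for i in range(4)])
print("nest",onz(T,f(607,399),.094)) 
print("wrist",imaging.calibration("wrist"))
E
```

```text
far [0.6538 0.1897 0.0741] [0.2 0.2]
near [0.4541 0.2389 0.0697] [0.4 0.4]
large [0.6399 0.0143 0.0555] [0.4 0.4]
small [0.4276 0.037  0.0418] [1. 1.]
large [0.63924071 0.01432029 0.058     ] small [0.42675593 0.03741472 0.042     ]
lamp [0.71943322 0.20302622 0.214     ] [0.39039953 0.26800103 0.214     ] 0.33538767865651553 [0.55491638 0.23551362 0.214     ] -11.170570284231966
tray [[ 0.6001 -0.266   0.028 ]
 [ 0.4507 -0.4789  0.028 ]
 [ 0.3164 -0.3836  0.028 ]
 [ 0.4735 -0.1729  0.028 ]] [ 0.46015695 -0.32536702  0.028     ] [np.float64(0.15713876747292496), np.float64(0.26009373638705163), np.float64(0.16473298311291165), np.float64(0.26277633884340834)]
nest [ 0.41832767 -0.37516196  0.094     ]
wrist {'mtx': array([[318.60470382,   0.        , 279.7942374 ],
       [  0.        , 318.60470382, 206.65287274],
       [  0.        ,   0.        ,   1.        ]]), 'R': array([[ 0.22244638,  0.97494367, -0.00156686],
       [ 0.9360145 , -0.213114  ,  0.28010582],
       [ 0.27275348, -0.06377513, -0.95996785]]), 't': array([-0.62376403, -0.03863113,  0.3792651 ])}
```

```bash
cat >> h.py <<'E'
from scipy.spatial.transform import Rotation as Ro
def pose():
    s=readout.get_state(); return s,np.array(s["tool_pos"]),Ro.from_euler("xyz",s["orientation"],degrees=True).as_matrix()
E
python3 - <<'E'
from h import *
f=lambda x,y:(x*.7-.15,y*.7-.15)
S=C["side"]
b=onz(S,f(108,218),0);print(b)
o,d=ray(S,f(70,118));print("board top at same y",o+d*(b[1]-o[1])/d[1])
s,p,R=pose();print(p,R.round(3))
E
```

```text
[0.28759187 0.9279181  0.        ]
board top at same y [0.2722974  0.9279181  0.29032857]
[0.13922324 0.60895339 0.22974368] [[-0.     0.223  0.975]
 [-0.001  0.975 -0.223]
 [-1.    -0.001 -0.   ]]
```

{"op": "apply_moves", "data": {
  "dp": [
    [-60,0,0],
    [-60,0,0],
    [-60,0,0],
    [-60,30,0],
    [-60,60,0],
    [0,60,0],
    [0,60,0],
    [0,60,0]
  ],
  "turn": [0,0,0,0,0,0,0,0],
  "hand": [1,1,1,1,1,1,1,1]
}}

```text
clock: 1.2
tool_pos: [0.1952, 0.8537, 0.5105]
orientation: [91.2, 90.0, 78.3]
contact_force: [0.9, 1.4, 1.2]
grip_width: 0.0852
```

{"op": "apply_moves", "data": {
  "dp": [
    [0,60,0],
    [0,60,0],
    [0,60,0],
    [0,60,0]
  ],
  "turn": [0,0,0,0],
  "hand": [1,1,1,1]
}}

```text
clock: 1.7
tool_pos: [0.2181, 0.9539, 0.4532]
orientation: [90.0, 84.3, 77.2]
contact_force: [0.7, -0.3, 0.0]
grip_width: 0.0858
```

```bash
python3 - <<'E'
from h import *
s,p,R=pose();print(s["clock"],s["joints"].round(1),p.round(4),R.round(3).tolist())
E
```

```text
1.7 [ 7.640e+01  5.850e+01  5.000e+00  1.000e-01  1.108e+02 -7.000e-01] [0.2181 0.9539 0.4532] [[0.022, 0.222, 0.975], [0.097, 0.97, -0.223], [-0.995, 0.099, -0.0]]
```

{"op": "apply_moves", "data": {
  "dp": [
    [-20,60,0],
    [-20,60,0],
    [-20,60,0],
    [-20,60,0]
  ],
  "turn": [0,0,0,0],
  "hand": [1,1,1,1]
}}

```text
clock: 2.2
tool_pos: [0.2265, 0.9904, 0.4856]
orientation: [90.0, 74.9, 77.1]
contact_force: [-0.4, 0.4, 0.6]
grip_width: 0.0856
```

```bash
python3 - <<'E'
from h import *
s,p,R=pose();print(s["clock"],s["joints"].round(1),p.round(4),R.round(3).tolist())
E
```

```text
2.2 [ 76.4  57.1   5.    0.2 102.9  -0.7] [0.2265 0.9904 0.4856] [[0.058, 0.215, 0.975], [0.253, 0.941, -0.223], [-0.966, 0.26, 0.0]]
```

{"op": "apply_moves", "data": {
  "dp": [
    [-20,60,0],
    [-20,60,0],
    [-20,60,0],
    [-20,60,0]
  ],
  "turn": [0,0,0,0],
  "hand": [1,1,1,1]
}}

```text
clock: 2.7
tool_pos: [0.2318, 1.0137, 0.5401]
orientation: [90.0, 66.0, 77.1]
contact_force: [-0.8, 0.9, -0.4]
grip_width: 0.0853
```

```bash
python3 - <<'E'
from h import *
s,p,R=pose();print(s["clock"],s["joints"].round(1),p.round(4),R.round(3).tolist())
E
```

```text
2.7 [76.4 54.7  5.   0.3 96.4 -0.6] [0.2318 1.0137 0.5401] [[0.091, 0.204, 0.975], [0.396, 0.891, -0.223], [-0.914, 0.407, 0.0]]
```

{"op": "apply_moves", "data": {
  "dp": [
    [-20,60,0],
    [-20,60,0]
  ],
  "turn": [0,0],
  "hand": [1,1]
}}

```text
clock: 2.95
tool_pos: [0.2332, 1.0195, 0.5773]
orientation: [90.0, 61.5, 77.1]
contact_force: [-0.1, 1.0, 1.0]
grip_width: 0.0855
```

```bash
python3 - <<'E'
from h import *
s,p,R=pose();print(s["clock"],s["joints"].round(1),p.round(4),s["orientation"],R.round(3).tolist())
# targets: pot collar centre guess
X=np.array([np.cos(np.radians(78.8)),np.sin(np.radians(78.8)),0]);Y=np.array([-X[1],X[0],0]);Z=np.array([0,0,1.])
O=np.array([.549,.206,0]);c,sn=np.cos(np.radians(28)),np.sin(np.radians(28))
U=c*X+sn*Z;N=-sn*X+c*Z
g=O+.02*Z-.1*Y+.032*U+.040*N
print("collar",g,"hover 150 up normal",g+.15*N, (R.T@(g+.15*N-p)*1e3).round())
E
```

```text
2.95 [76.4 53.   5.   0.4 93.6 -0.6] [0.2332 1.0195 0.5773] [90.00045137 61.54177585 77.11589272] [[0.106, 0.196, 0.975], [0.465, 0.857, -0.223], [-0.879, 0.477, -0.0]]
collar [0.64893598 0.19587157 0.07034099] hover 150 up normal [0.63525785 0.12679198 0.20278313] [ -43. -865.  591.]
```

```bash
cat >> h.py <<'E'
def plan(pts,turn=0,step=58.,p=None,R=None,tn=None):
    """rows through world points; turn spread evenly over the first rows; prints dp,turn"""
    if p is None: _,p,R=pose()
    rows=[];tt=[]
    for q in pts:
        q=np.asarray(q,float)
        n=max(1,int(np.ceil(np.linalg.norm(q-p)*1e3/step)))
        for k in range(n):
            w=(q-p)/(n-k); d=np.round(R.T@w*1e3,1 if step<10 else 0)
            t=float(np.round(np.clip(turn,-.17,.17),3)); turn-=t
            rows.append(d.tolist());tt.append(t)
            p=p+R@d/1e3; R=R@Ro.from_rotvec([t,0,0]).as_matrix()
    for i in range(0,len(rows),8): print(rows[i:i+8],tt[i:i+8])
    print("end",p.round(4),R.round(3).tolist(),"left turn",turn,"n",len(rows)); return p,R
E
python3 - <<'E'
from h import *
plan([(.38,.68,.55),(.63,.13,.45),(.624,.07,.30)],np.pi/2)
E
```

```text
[[-17.0, -39.0, 31.0], [-17.0, -34.0, 38.0], [-17.0, -27.0, 43.0], [-17.0, -19.0, 46.0], [-17.0, -11.0, 49.0], [-17.0, -2.0, 50.0], [-16.0, 6.0, 50.0], [-13.0, 15.0, 52.0]] [0.17, 0.17, 0.17, 0.17, 0.17, 0.17, 0.17, 0.17]
[[-13.0, 24.0, 49.0], [-13.0, 31.0, 44.0], [-13.0, 33.0, 43.0], [-13.0, 33.0, 43.0], [-13.0, 33.0, 43.0], [-13.0, 33.0, 42.0], [-13.0, 34.0, 43.0], [-12.0, 33.0, 42.0]] [0.17, 0.041, -0.0, -0.0, -0.0, -0.0, -0.0, -0.0]
[[-13.0, 34.0, 43.0], [-12.0, 33.0, 42.0], [34.0, 3.0, 41.0], [35.0, 2.0, 42.0], [34.0, 3.0, 41.0]] [-0.0, -0.0, -0.0, -0.0, -0.0]
end [0.6241 0.0702 0.3005] [[0.106, 0.975, -0.196], [0.465, -0.223, -0.857], [-0.879, -0.0, -0.477]] left turn -0.00020367320510341486 n 21
```

{"op": "apply_moves", "data": {
  "dp": [
    [-17,-39,31],
    [-17,-34,38],
    [-17,-27,43],
    [-17,-19,46],
    [-17,-11,49],
    [-17,-2,50],
    [-16,6,50],
    [-13,15,52]
  ],
  "turn": [0.17,0.17,0.17,0.17,0.17,0.17,0.17,0.17],
  "hand": [1,1,1,1,1,1,1,1]
}}

```text
clock: 3.95
tool_pos: [0.4121, 0.6473, 0.5489]
orientation: [165.7, 61.5, 77.0]
contact_force: [0.6, 0.1, 0.7]
grip_width: 0.0853
```

```bash
python3 - <<'E'
from h import *
s,p,R=pose();print(s["clock"],s["joints"].round(1),p.round(4),R.round(3).tolist())
R0=np.array([[0.106,0.975,-0.196],[0.465,-0.223,-0.857],[-0.879,0,-0.477]])
rv=Ro.from_matrix(R.T@R0).as_rotvec();print(rv)
plan([(.63,.13,.45),(.624,.07,.30)],rv[0])
E
```

```text
3.95 [52.1 14.8 71.1 12.5 68.4 48.9] [0.4121 0.6473 0.5489] [[0.108, 0.993, 0.048], [0.465, -0.007, -0.886], [-0.879, 0.118, -0.462]]
[ 2.47164767e-01  2.25655026e-04 -1.44524208e-03]
[[-13.0, 21.0, 51.0], [-13.0, 29.0, 47.0], [-13.0, 33.0, 45.0], [-13.0, 33.0, 45.0], [-13.0, 33.0, 45.0], [-13.0, 33.0, 45.0], [-13.0, 33.0, 45.0], [-13.0, 32.0, 45.0]] [0.17, 0.077, 0.0, 0.0, 0.0, 0.0, 0.0, 0.0]
[[-13.0, 33.0, 44.0], [-13.0, 32.0, 45.0], [34.0, 3.0, 41.0], [35.0, 2.0, 41.0], [34.0, 3.0, 42.0]] [0.0, 0.0, 0.0, 0.0, 0.0]
end [0.6241 0.0697 0.3003] [[0.108, 0.975, -0.196], [0.465, -0.223, -0.857], [-0.879, 0.001, -0.477]] left turn 0.0001647669189648454 n 13
```

{"op": "apply_moves", "data": {
  "dp": [
    [-13,21,51],
    [-13,29,47],
    [-13,33,45],
    [-13,33,45],
    [-13,33,45],
    [-13,33,45],
    [-13,33,45],
    [-13,32,45]
  ],
  "turn": [0.17,0.077,0,0,0,0,0,0],
  "hand": [1,1,1,1,1,1,1,1]
}}

```text
clock: 4.95
tool_pos: [0.5886, 0.2332, 0.4701]
orientation: [179.4, 61.6, 76.8]
contact_force: [1.3, 0.2, -0.3]
grip_width: 0.0856
```

{"op": "apply_moves", "data": {
  "dp": [
    [-13,33,44],
    [-13,32,45],
    [34,3,41],
    [35,2,41],
    [34,3,42],
    [0,0,0]
  ],
  "turn": [0,0,0,0,0,0],
  "hand": [1,1,1,1,1,1]
}}

```text
clock: 5.7
tool_pos: [0.6247, 0.0705, 0.2973]
orientation: [-179.5, 61.8, 77.7]
contact_force: [0.4, 1.4, 1.0]
grip_width: 0.0853
```

```bash
python3 - <<'E'
from h import *
s,p,R=pose();c=imaging.calibration("wrist");im=imaging.capture("wrist")
print(s["clock"],s["joints"].round(1),p.round(4),R.round(3).tolist())
np.savez("w1.npz",**c);print(-c["R"].T@c["t"],c["R"])
cv2.imwrite("pics/w1raw.png",im[:,:,::-1]);cv2.imwrite("pics/w1.png",cv2.resize(im[:,:,::-1],(800,600),interpolation=cv2.INTER_CUBIC))
E
```

```text
5.7 [-7.8 20.1 95.3 31.2 65.7 -8.3] [0.6247 0.0705 0.2973] [[0.101, 0.975, -0.196], [0.462, -0.221, -0.859], [-0.881, -0.004, -0.473]]
[0.62580992 0.06437574 0.45809167] [[ 0.97546205 -0.22013418 -0.00383888]
 [-0.21615682 -0.95423336 -0.2066759 ]
 [ 0.04183324  0.2024343  -0.97840193]]
```

View pics/w1.png

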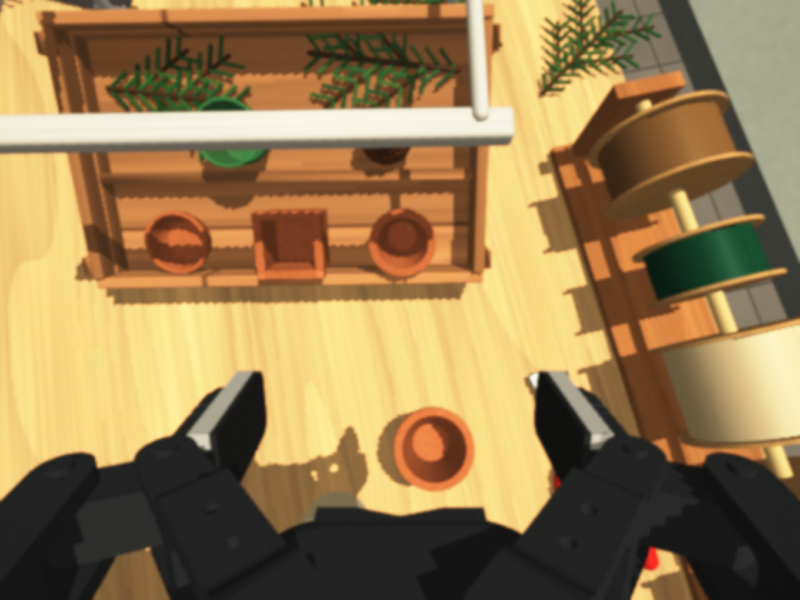

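The wrist view settles it: the near front-row item at (178,242) is the shallow bowl, the square pot is at (290,244), and the middle pot is the far one, with its rim centre near (402,242). The large pot's rim centre is at (434,449).

```bash
python3 - <<'E'
from h import *
W=dict(np.load("w1.npz"));T,S=C["top"],C["side"]
f=lambda x,y:(x*.7-.15,y*.7-.15)
za=lambda x,y:(x/2.5+130-.3,y/2.5+135-.3); zb=lambda x,y:((x-400)/2.667+150-.3,y/2.667+125-.3)
print("mid W+T",tri([(W,f(402,242)),(T,za(154,116))]),"all",tri([(W,f(402,242)),(T,za(154,116)),(S,zb(664,146))]))
for z in(.07,.074,.078,.082): print(z,onz(W,f(402,242),z))
print("large",onz(W,f(434,449),.058))
a,b=onz(W,f(103,285),.055),onz(W,f(482,281),.055);print("wall",a,b,np.degrees(np.arctan2(*(a-b)[[1,0]])))
lm=[onz(W,f(509,137),.204),onz(T,za(107,20),.214),onz(T,za(22,400),.214)];print(lm)
d=cv2.cvtColor(cv2.imread("pics/w1raw.png"),cv2.COLOR_BGR2GRAY)
E
```

```text
mid W+T (array([0.6540407 , 0.18989339, 0.07507669]), [np.float64(0.6042662453492093), np.float64(0.6042662453492474)]) all (array([0.65419395, 0.19024301, 0.07372728]), [np.float64(0.6090358348772001), np.float64(0.6121267205119457), np.float64(0.0390523328680665)])
0.07 [0.65495929 0.19186835 0.07      ]
0.074 [0.65465886 0.19055431 0.074     ]
0.078 [0.65435842 0.18924026 0.078     ]
0.082 [0.65405798 0.18792622 0.082     ]
large [0.64181495 0.01247387 0.058     ]
wall [0.38110504 0.21708238 0.055     ] [0.71889971 0.14436683 0.055     ] 167.85157844159122
[array([0.72405799, 0.1993032 , 0.204     ]), array([0.71943322, 0.20302622, 0.214     ]), array([0.39039953, 0.26800103, 0.214     ])]
```

```bash
cat >> h.py <<'E'
X=np.array([np.cos(np.radians(77.85)),np.sin(np.radians(77.85)),0]);Y=np.array([-X[1],X[0],0]);Z=np.array([0,0,1.])
c28,s28=np.cos(np.radians(28)),np.sin(np.radians(28)); U=c28*X+s28*Z;N=-s28*X+c28*Z
RIM=np.array([.6543,.1893,.077])
E
python3 - <<'E'
from h import *
s,p,R=pose(); print(-R[:,0]@N, N, R[:,1]@Y)
print("O",(RIM-.05*N-.031*U+.1*Y))
plan([RIM+.13*N,RIM+.06*N],0)
E
```

```text
0.999971053271372 [-0.09881051 -0.45895537  0.88294759] -0.9999506688738392
O [0.55571963 0.20653669 0.018299  ]
[[41.0, 1.0, -1.0], [42.0, 0.0, -0.0], [41.0, 1.0, -1.0], [35.0, -0.0, 0.0], [35.0, -1.0, 1.0]] [0.0, 0.0, 0.0, 0.0, 0.0]
end [0.648  0.1616 0.13  ] [[0.105, 0.975, -0.193], [0.462, -0.22, -0.859], [-0.88, 0.001, -0.474]] left turn 0.0 n 5
```

{"op": "apply_moves", "data": {
  "dp": [
    [41,1,-1],
    [42,0,0],
    [41,1,-1],
    [35,0,0],
    [35,-1,1],
    [0,0,0]
  ],
  "turn": [0,0,0,0,0,0],
  "hand": [1,1,1,1,1,1]
}}

```text
clock: 6.5
tool_pos: [0.6485, 0.1637, 0.1308]
orientation: [179.7, 61.7, 77.2]
contact_force: [-0.4, -0.5, -0.0]
grip_width: 0.0852
```

```bash
python3 - <<'E'
from h import *
s,p,R=pose();c=imaging.calibration("wrist");im=imaging.capture("wrist")[:,:,::-1].copy();sd=imaging.capture("side")[:,:,::-1].copy()
np.savez("w2.npz",**c)
print(s["clock"],s["joints"].round(1),p.round(4),s["contact_force"])
for I,cc in((im,c),(sd,C["side"])):
    for q,col in((p,(0,0,255)),(p+.025*R[:,0],(0,255,0)),(p+.025*R[:,0]+.0425*R[:,1],(255,255,0)),(p+.025*R[:,0]-.0425*R[:,1],(255,255,0)),(RIM,(255,0,255))):
        u=proj(cc,q); cv2.circle(I,tuple(int(round(v)) for v in u),1,col,-1)
o=np.zeros((600,800,3),np.uint8)
o[:315,:420]=cv2.resize(im,(420,315),interpolation=cv2.INTER_AREA); o[:, 420:]=cv2.resize(sd[95:245,170:265],(380,600),interpolation=cv2.INTER_CUBIC)
o[315:,:420]=cv2.resize(im[90:218,210:398],(420,285),interpolation=cv2.INTER_CUBIC)
cv2.imwrite("pics/z2.png",o)
E
```

```text
6.5 [  1.1  33.6  98.8  38.8  47.3 -13.2] [0.6485 0.1637 0.1308] [-0.36412006 -0.48604756 -0.01814717]
```

View pics/z2.png

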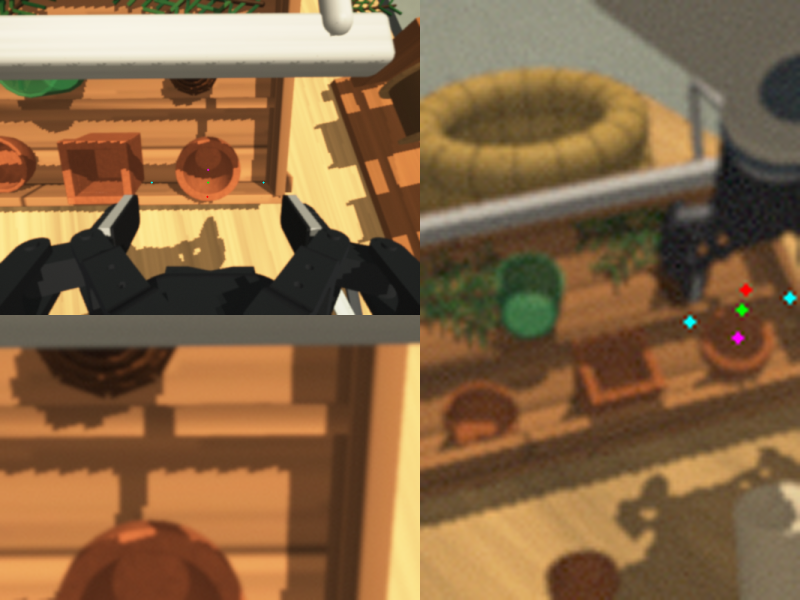

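```bash
python3 - <<'E'
from h import *
p,R=plan([RIM+.02*N],0,25.)
plan([RIM-.005*N],0,9.,p,R)
E
```

```text
[[21.0, -1.0, 1.0], [21.0, -1.0, 1.0]] [0.0, 0.0]
end [0.6521 0.1806 0.095 ] [[0.109, 0.976, -0.189], [0.463, -0.218, -0.859], [-0.88, 0.006, -0.475]] left turn 0.0 n 2
[[8.4, 0.0, 0.2], [8.3, 0.0, 0.2], [8.4, 0.1, 0.3]] [0.0, 0.0, 0.0]
end [0.6548 0.1916 0.0725] [[0.109, 0.976, -0.189], [0.463, -0.218, -0.859], [-0.88, 0.006, -0.475]] left turn 0.0 n 3
```

{"op": "apply_moves", "data": {
  "dp": [
    [21,-1,1],
    [21,-1,1],
    [8,0,0],
    [8,0,0],
    [0,0,0]
  ],
  "turn": [0,0,0,0,0],
  "hand": [1,1,1,1,1]
}}

```text
clock: 7.22
tool_pos: [0.6517, 0.1876, 0.0776]
orientation: [179.8, 61.7, 77.2]
contact_force: [0.1, 0.1, -0.9]
grip_width: 0.0853
```

{"op": "apply_moves", "data": {
  "dp": [
    [5,0,0],
    [3,0,0],
    [0,0,0]
  ],
  "turn": [0,0,0],
  "hand": [1,1,1]
}}

```text
clock: 7.6
tool_pos: [0.6528, 0.1911, 0.0711]
orientation: [179.7, 61.7, 77.1]
contact_force: [0.6, -1.1, -0.5]
grip_width: 0.0856
```

```bash
python3 - <<'E'
from h import *
s,p,R=pose();print(((p-RIM)@np.c_[Y,U,N]*1e3).round(1),s["contact_force"],s["joints"].round(1))
E
```

```text
[ 1.8 -1.5 -5.9] [ 0.5897679  -1.07704339 -0.48856266] [  3.6  39.2  98.8  42.9  41.9 -16.3]
```

{"op": "apply_moves", "data": {
  "dp": [
    [0,0,0],
    [0,0,0],
    [0,0,0],
    [0,0,0],
    [0,0,0]
  ],
  "turn": [0,0,0,0,0],
  "hand": [0,0,0,0,0],
  "squeeze": 35
}}

```text
clock: 8.22
tool_pos: [0.6528, 0.191, 0.072]
orientation: [179.7, 61.7, 77.1]
contact_force: [-2.7, -1.4, 5.7]
grip_width: 0.0553
```

{"op": "apply_moves", "data": {
  "dp": [
    [0,0,0]
  ],
  "turn": [0],
  "hand": [0]
}}

```text
clock: 8.35
tool_pos: [0.6528, 0.191, 0.072]
orientation: [179.7, 61.7, 77.1]
contact_force: [-3.3, -2.2, 5.0]
grip_width: 0.0551
```

```bash
python3 - <<'E'
from h import *
im=imaging.capture("wrist")[:,:,::-1];sd=imaging.capture("side")[:,:,::-1]
o=np.zeros((600,800,3),np.uint8)
o[:,:500]=cv2.resize(im[100:400,150:400],(500,600),interpolation=cv2.INTER_CUBIC); o[:, 500:]=cv2.resize(sd[130:230,205:255],(300,600),interpolation=cv2.INTER_CUBIC)
cv2.imwrite("pics/z3.png",o)
E
```

```text
(no output)
```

View pics/z3.png

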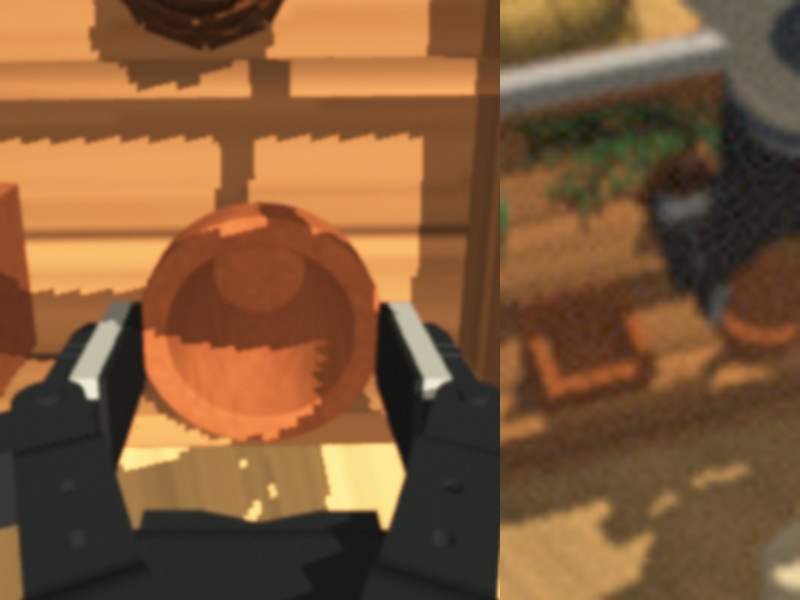

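```bash
python3 - <<'E'
from h import *
s,p,R=pose();c=imaging.calibration("wrist");print(s["grip_width"],s["contact_force"])
f=lambda X:((proj(c,X)-[150,100])*2).round(0)
print("rim",f(RIM))
for dx in(-5,0,10,18,25):
    print(dx,[f(p+R@np.array([dx,29.5,dz])/1e3) for dz in(-11,0,11)])
# depth from rim size: 59mm over 118px
print("depth",318.6*59/118, (c["R"]@RIM+c["t"])[2])
o,d=ray(c,(280,260.5)); q=o+d*((RIM-o)@N)/(d@N); print("rim off in Y,U",((q-RIM)@np.c_[Y,U])*1e3, "vs tcp",((q-p)@np.c_[Y,U,N])*1e3)
E
```

```text
0.05524843805342933 [-2.73204454 -1.66914216  5.53752554]
rim [260. 329.]
-5 [array([377., 291.]), array([375., 334.]), array([372., 374.])]
0 [array([373., 283.]), array([371., 324.]), array([369., 364.])]
10 [array([367., 268.]), array([365., 307.]), array([363., 345.])]
18 [array([362., 258.]), array([360., 295.]), array([358., 331.])]
25 [array([358., 249.]), array([356., 285.]), array([355., 320.])]
depth 159.3 0.15330404613741253
rim off in Y,U [-0.06475127  2.16612065] vs tcp [-1.85571328  3.31074411  5.07754647]
```

{"op": "apply_moves", "data": {
  "dp": [
    [-5,0,0],
    [-10,0,0],
    [-20,0,0],
    [-30,0,0],
    [0,0,0]
  ],
  "turn": [0,0,0,0,0],
  "hand": [0,0,0,0,0]
}}

```text
clock: 9.07
tool_pos: [0.6477, 0.1599, 0.1315]
orientation: [179.1, 61.6, 76.5]
contact_force: [-0.2, -1.1, -1.7]
grip_width: 0.0551
```

```bash
python3 - <<'E'
from h import *
s,p,R=pose();print(s["clock"],s["grip_width"],s["contact_force"],s["joints"].round(1),p)
im=imaging.capture("wrist")[:,:,::-1].copy();sd=imaging.capture("side")[:,:,::-1].copy()
cv2.imwrite("pics/w3raw.png",im);cv2.imwrite("pics/s3raw.png",sd)
u=proj(C["side"],p);print(u)
o=np.zeros((600,800,3),np.uint8)
o[:,:440]=cv2.resize(im[100:400,180:400],(440,600),interpolation=cv2.INTER_CUBIC)
x,y=int(u[0]),int(u[1]);o[:,440:]=cv2.resize(sd[y-55:y+45,x-30:x+30],(360,600),interpolation=cv2.INTER_CUBIC)
cv2.imwrite("pics/z4.png",o)
E
```

```text
9.075 0.05506090186370681 [-0.21212168 -1.12830366 -1.7233282 ] [  0.8  33.4  99.2  39.   47.  -13.7] [0.64769212 0.15986434 0.13150454]
[251.02245237 167.67074527]
```

View pics/z4.png

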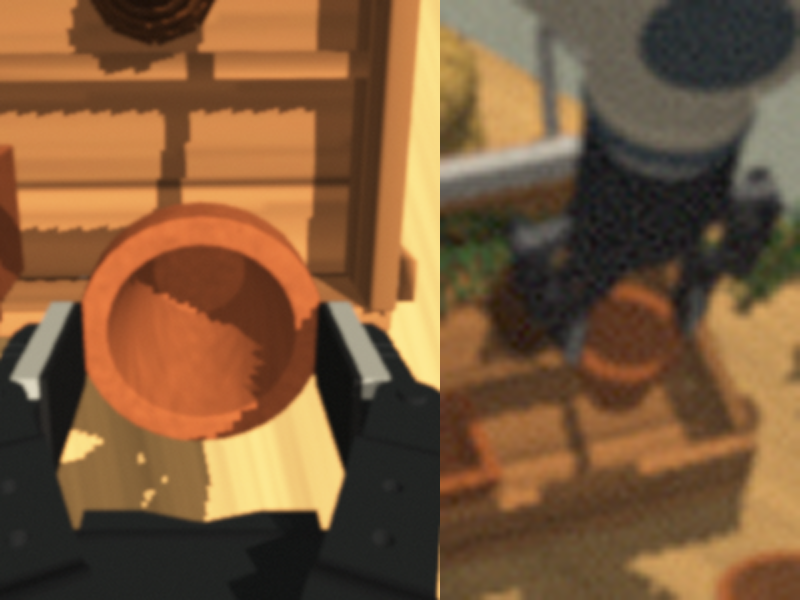

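```bash
python3 - <<'E'
from h import *
plan([(.62,.06,.33),(.58,-.3,.5),(.3,-.66,.5),(-.05,-.75,.5),(-.18,-.80,.5)],np.pi/2)
E
```

```text
[[-57.0, -1.0, -1.0], [-56.0, -1.0, -1.0], [-57.0, -1.0, -1.0], [-56.0, -1.0, -0.0], [-46.0, 26.0, 23.0], [-46.0, 29.0, 18.0], [-46.0, 32.0, 13.0], [-46.0, 33.0, 7.0]] [0.17, 0.17, 0.17, 0.17, 0.17, 0.17, 0.17, 0.17]
[[-46.0, 34.0, 1.0], [-45.0, 34.0, -5.0], [-46.0, 34.0, -6.0], [-24.0, 45.0, 24.0], [-25.0, 45.0, 24.0], [-24.0, 46.0, 24.0], [-25.0, 45.0, 25.0], [-24.0, 46.0, 24.0]] [0.17, 0.041, -0.0, -0.0, -0.0, -0.0, -0.0, -0.0]
[[-25.0, 45.0, 25.0], [-24.0, 46.0, 24.0], [-25.0, 45.0, 25.0], [-11.0, 21.0, 46.0], [-11.0, 21.0, 46.0], [-11.0, 20.0, 46.0], [-11.0, 21.0, 46.0], [-12.0, 20.0, 46.0]] [-0.0, -0.0, -0.0, -0.0, -0.0, -0.0, -0.0, -0.0]
[[-11.0, 21.0, 46.0], [-12.0, 20.0, 45.0], [-12.0, 23.0, 39.0], [-12.0, 23.0, 39.0], [-13.0, 22.0, 38.0]] [-0.0, -0.0, -0.0, -0.0, -0.0]
end [-0.1797 -0.7999  0.5003] [[0.107, -0.192, -0.976], [0.462, -0.859, 0.219], [-0.88, -0.474, -0.003]] left turn -0.00020367320510341486 n 29
```

{"op": "apply_moves", "data": {
  "dp": [
    [-57,-1,-1],
    [-56,-1,-1],
    [-57,-1,-1],
    [-56,-1,0],
    [-46,26,23],
    [-46,29,18],
    [-46,32,13],
    [-46,33,7]
  ],
  "turn": [0.17,0.17,0.17,0.17,0.17,0.17,0.17,0.17],
  "hand": [0,0,0,0,0,0,0,0]
}}

```text
clock: 10.18
tool_pos: [0.5961, -0.1467, 0.4269]
orientation: [-101.8, 61.7, 77.3]
contact_force: [0.1, -0.3, -1.2]
grip_width: 0.0552
```

{"op": "apply_moves", "data": {
  "dp": [
    [-46,34,1],
    [-45,34,-5],
    [-46,34,-6],
    [-24,45,24],
    [-25,45,24],
    [-24,46,24],
    [-25,45,25],
    [-24,46,24]
  ],
  "turn": [0.17,0.041,0,0,0,0,0,0],
  "hand": [0,0,0,0,0,0,0,0]
}}

```text
clock: 11.18
tool_pos: [0.4056, -0.526, 0.4982]
orientation: [-90.2, 61.6, 77.2]
contact_force: [0.4, -0.1, -0.5]
grip_width: 0.0547
```

```bash
python3 - <<'E'
from h import *
s,p,R=pose();print(s["clock"],s["grip_width"],s["joints"].round(1),p.round(3),R.round(3).tolist())
plan([(.3,-.66,.5),(-.05,-.75,.5),(-.18,-.80,.5)],0)
E
```

```text
11.175 0.05467877738864815 [-61.6  29.2  56.5  20.2 115.1  46.3] [ 0.406 -0.526  0.498] [[0.105, -0.191, -0.976], [0.464, -0.859, 0.218], [-0.88, -0.475, -0.001]]
[[-25.0, 45.0, 25.0], [-25.0, 45.0, 24.0], [-25.0, 44.0, 25.0], [-11.0, 21.0, 46.0], [-11.0, 21.0, 46.0], [-11.0, 21.0, 46.0], [-11.0, 20.0, 46.0], [-11.0, 21.0, 46.0]] [0.0, 0.0, 0.0, 0.0, 0.0, 0.0, 0.0, 0.0]
[[-12.0, 20.0, 46.0], [-11.0, 21.0, 46.0], [-12.0, 22.0, 39.0], [-13.0, 23.0, 38.0], [-12.0, 22.0, 39.0]] [0.0, 0.0, 0.0, 0.0, 0.0]
end [-0.1802 -0.7995  0.5001] [[0.105, -0.191, -0.976], [0.464, -0.859, 0.218], [-0.88, -0.475, -0.001]] left turn 0.0 n 13
```

{"op": "apply_moves", "data": {
  "dp": [
    [-25,45,25],
    [-25,45,24],
    [-25,44,25],
    [-11,21,46],
    [-11,21,46],
    [-11,21,46],
    [-11,20,46],
    [-11,21,46]
  ],
  "turn": [0,0,0,0,0,0,0,0],
  "hand": [0,0,0,0,0,0,0,0]
}}

```text
clock: 12.18
tool_pos: [0.0494, -0.7235, 0.4988]
orientation: [-90.3, 61.6, 77.2]
contact_force: [0.1, -0.4, -2.2]
grip_width: 0.0551
```

{"op": "apply_moves", "data": {
  "dp": [
    [-12,20,46],
    [-11,21,46],
    [-12,22,39],
    [-13,23,38],
    [-12,22,39],
    [-28,53,0],
    [-28,53,0],
    [-28,53,0]
  ],
  "turn": [0,0,0,0,0,0,0,0],
  "hand": [0,0,0,0,0,0,0,0]
}}

```text
clock: 13.18
tool_pos: [-0.1853, -0.8261, 0.4348]
orientation: [-90.4, 66.5, 77.0]
contact_force: [0.2, -0.4, -0.4]
grip_width: 0.0546
```

```bash
cat >> h.py <<'E'
def st():
    s,p,R=pose();print(round(s["clock"],2),"w",round(s["grip_width"],4),"J",s["joints"].round(1),p.round(4),"F",s["contact_force"].round(1));print(R.round(3).tolist(),"lean",np.degrees(np.arccos(-R[2,0])).round(2)); return s,p,R
E
python3 -c "
from h import *
st()"
```

```text
13.18 w 0.0546 J [-103.4   61.     5.1   -0.3  137.5   -1. ] [-0.1853 -0.8261  0.4348] F [ 0.2 -0.4 -0.4]
[[0.089, -0.199, -0.976], [0.388, -0.895, 0.218], [-0.917, -0.398, -0.003]] lean 23.48
```

{"op": "apply_moves", "data": {
  "dp": [
    [-41,44,0],
    [-38,46,0],
    [-36,48,0],
    [-34,50,0],
    [-32,52,0]
  ],
  "turn": [0,0,0,0,0],
  "hand": [0,0,0,0,0]
}}

```text
clock: 13.8
tool_pos: [-0.1954, -0.8698, 0.4232]
orientation: [-90.5, 75.9, 76.9]
contact_force: [0.4, 0.3, -2.2]
grip_width: 0.0548
```

```bash
python3 -c "
from h import *
st()"
```

```text
13.8 w 0.0548 J [-1.034e+02  6.070e+01  5.000e+00 -1.000e-01  1.284e+02 -8.000e-01] [-0.1954 -0.8698  0.4232] F [ 0.4  0.3 -2.2]
[[0.055, -0.212, -0.976], [0.238, -0.946, 0.219], [-0.97, -0.244, -0.002]] lean 14.14
```

{"op": "apply_moves", "data": {
  "dp": [
    [-30,52,0],
    [-28,54,0],
    [-26,55,0],
    [-24,56,0],
    [-22,57,0],
    [-20,58,0]
  ],
  "turn": [0,0,0,0,0,0],
  "hand": [0,0,0,0,0,0]
}}

```text
clock: 14.55
tool_pos: [-0.2104, -0.9374, 0.3987]
orientation: [-93.4, 87.9, 74.0]
contact_force: [0.4, 0.0, -0.7]
grip_width: 0.055
```

```bash
python3 -c "
from h import *
st()"
```

```text
14.55 w 0.055 J [-1.034e+02  6.170e+01  5.000e+00  1.000e-01  1.154e+02 -7.000e-01] [-0.2104 -0.9374  0.3987] F [ 0.4  0.  -0.7]
[[0.01, -0.218, -0.976], [0.035, -0.975, 0.219], [-0.999, -0.036, -0.002]] lean 2.07
```

One more push row at this size should bring it vertical.

{"op": "apply_moves", "data": {
  "dp": [
    [-18,58,0],
    [0,0,0]
  ],
  "turn": [0,0],
  "hand": [0,0]
}}

```text
clock: 14.8
tool_pos: [-0.2129, -0.9487, 0.3954]
orientation: [-141.9, 89.8, 25.5]
contact_force: [0.4, 0.1, -1.2]
grip_width: 0.0552
```

```bash
python3 - <<'E'
from h import *
st()
T=C["top"];f=lambda x,y:(x*.7-.15,y*.7-.15)
c=onz(T,f(405,326),.09);print("candle",c)
L=np.array([.6408,.0134,0]);print("angle large->candle",np.degrees(np.arctan2(*(c-L)[[1,0]])),np.linalg.norm((c-L)[:2]))
plan([(.0,-.75,.45),(.3,-.62,.4),(.55,-.3,.35),(.6408,.0134,.25)],0)
E
```

```text
14.8 w 0.0552 J [-1.034e+02  6.180e+01  5.000e+00  1.000e-01  1.132e+02 -7.000e-01] [-0.2129 -0.9487  0.3954] F [ 0.4  0.1 -1.2]
[[0.002, -0.219, -0.976], [0.001, -0.976, 0.219], [-1.0, -0.002, -0.002]] lean 0.16
candle [ 0.53810133 -0.03875498  0.09      ]
angle large->candle -153.07650308131267 0.11518314836190922
[[-9.0, -40.0, -27.0], [-9.0, -40.0, -27.0], [-9.0, -40.0, -28.0], [-9.0, -40.0, -27.0], [-9.0, -40.0, -28.0], [-9.0, -41.0, -27.0], [9.0, -32.0, -44.0], [8.0, -32.0, -44.0]] [0.0, 0.0, 0.0, 0.0, 0.0, 0.0, 0.0, 0.0]
[[9.0, -32.0, -44.0], [8.0, -32.0, -44.0], [9.0, -32.0, -44.0], [8.0, -32.0, -45.0], [6.0, -46.0, -22.0], [6.0, -46.0, -22.0], [7.0, -46.0, -22.0], [6.0, -46.0, -22.0]] [0.0, 0.0, 0.0, 0.0, 0.0, 0.0, 0.0, 0.0]
[[7.0, -46.0, -21.0], [6.0, -46.0, -22.0], [7.0, -45.0, -21.0], [6.0, -46.0, -22.0], [17.0, -54.0, -3.0], [17.0, -54.0, -3.0], [17.0, -54.0, -3.0], [17.0, -54.0, -3.0]] [0.0, 0.0, 0.0, 0.0, 0.0, 0.0, 0.0, 0.0]
[[16.0, -55.0, -4.0], [17.0, -54.0, -3.0]] [0.0, 0.0]
end [0.6404 0.0132 0.2496] [[0.002, -0.219, -0.976], [0.001, -0.976, 0.219], [-1.0, -0.002, -0.002]] left turn 0.0 n 26
```

{"op": "apply_moves", "data": {
  "dp": [
    [-9,-40,-27],
    [-9,-40,-27],
    [-9,-40,-28],
    [-9,-40,-27],
    [-9,-40,-28],
    [-9,-41,-27],
    [9,-32,-44],
    [8,-32,-44]
  ],
  "turn": [0,0,0,0,0,0,0,0],
  "hand": [0,0,0,0,0,0,0,0]
}}

```text
clock: 15.8
tool_pos: [0.0947, -0.7122, 0.4342]
orientation: [-177.9, 89.9, -10.6]
contact_force: [0.5, -1.0, -0.9]
grip_width: 0.0551
```

{"op": "apply_moves", "data": {
  "dp": [
    [9,-32,-44],
    [8,-32,-44],
    [9,-32,-44],
    [8,-32,-45],
    [6,-46,-22],
    [6,-46,-22],
    [7,-46,-22],
    [6,-46,-22]
  ],
  "turn": [0,0,0,0,0,0,0,0],
  "hand": [0,0,0,0,0,0,0,0]
}}

```text
clock: 16.8
tool_pos: [0.4213, -0.4653, 0.3757]
orientation: [-162.0, 89.8, 5.3]
contact_force: [0.3, 0.0, -1.5]
grip_width: 0.0549
```

{"op": "apply_moves", "data": {
  "dp": [
    [7,-46,-21],
    [6,-46,-22],
    [7,-45,-21],
    [6,-46,-22],
    [17,-54,-3],
    [17,-54,-3],
    [17,-54,-3]
  ],
  "turn": [0,0,0,0,0,0,0],
  "hand": [0,0,0,0,0,0,0]
}}

```text
clock: 17.68
tool_pos: [0.5891, -0.1492, 0.299]
orientation: [-159.7, 89.8, 7.6]
contact_force: [1.3, -0.6, -0.8]
grip_width: 0.0554
```

```bash
python3 - <<'E'
from h import *
s,p,R=st()
c=imaging.calibration("wrist");im=imaging.capture("wrist")[:,:,::-1]
np.savez("w5.npz",**c);cv2.imwrite("pics/w5raw.png",im);cv2.imwrite("pics/w5.png",cv2.resize(im,(800,600),interpolation=cv2.INTER_CUBIC))
plan([(.6408,.0134,.25)],0)
E
```

```text
17.68 w 0.0554 J [-15.4  18.7  92.    0.1  69.   87.2] [ 0.5891 -0.1492  0.299 ] F [ 1.3 -0.6 -0.8]
[[0.003, -0.219, -0.976], [0.0, -0.976, 0.219], [-1.0, -0.001, -0.003]] lean 0.18
[[16.0, -55.0, -5.0], [16.0, -54.0, -6.0], [15.0, -55.0, -5.0]] [0.0, 0.0, 0.0]
end [0.6403 0.0137 0.2503] [[0.0, -0.216, -0.976], [0.005, -0.976, 0.216], [-1.0, -0.005, 0.001]] left turn 0.0 n 3
```

View pics/w5.png

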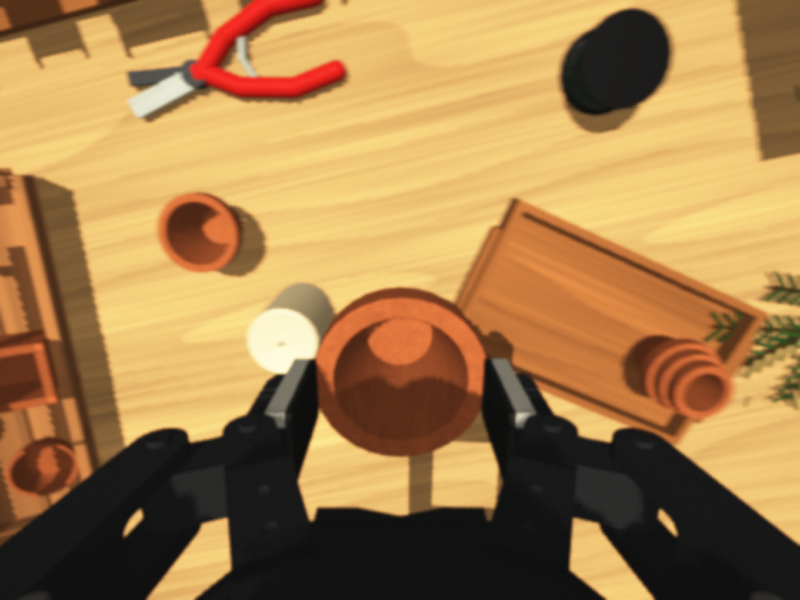

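```bash
python3 - <<'E'
from h import *
W=dict(np.load("w5.npz"));f=lambda x,y:(x*.7-.15,y*.7-.15)
p=np.array([.5891,-.1492,.299]);R=np.array([[0.003,-0.219,-0.976],[0,-0.976,0.219],[-1,-0.001,-0.003]])
print("large",onz(W,f(200.5,231.5),.058))
q=np.linalg.solve(W["mtx"],[*f(401,372),1])*.159; rim=W["R"].T@(q-W["t"]);print("pot rim in tool",(R.T@(rim-p)*1e3).round(1))
for h in(5,0,-5): print("axis floor pred",(proj(W,rim-[0,0,.043+h/1e3])+.15)/.7)
for z in(.285,.29,.295,.3,.305):
    r=onz(W,f(401,372),z);print(z,(R.T@(r-p)*1e3).round(1))
t=[onz(W,f(*a),.028) for a in[(517,199),(766,313),(678,442)]];print("tray",np.round(t,4))
print("nest top",onz(W,f(700,389),.094),"candle",onz(W,f(284,342),.09))
E
```

```text
large [0.64308262 0.01132384 0.058     ]
pot rim in tool [ 0.9  1.  -2.8]
axis floor pred [400.80848534 325.22542022]
axis floor pred [400.82432054 329.09292992]
axis floor pred [400.84093387 333.15048784]
0.285 [14.   1.1  3.5]
0.29 [9.  1.  1.1]
0.295 [ 4.   1.  -1.3]
0.3 [-1.   1.  -3.7]
0.305 [-6.   1.  -6.1]
tray [[ 0.6076 -0.2612  0.028 ]
 [ 0.4489 -0.4786  0.028 ]
 [ 0.3233 -0.3886  0.028 ]]
nest top [ 0.42501764 -0.37417032  0.094     ] candle [ 0.54188311 -0.04023483  0.09      ]
```

```bash
python3 - <<'E'
from h import *
p,R=plan([(.638,.0144,.20)],0,50)
plan([(.638,.0144,.105)],0,32,p,R)
E
```

```text
[[24.0, -41.0, -3.0], [24.0, -41.0, -4.0], [25.0, -41.0, -3.0], [24.0, -41.0, -4.0]] [0.0, 0.0, 0.0, 0.0]
end [0.6384 0.0143 0.2003] [[0.0, -0.216, -0.976], [0.005, -0.976, 0.216], [-1.0, -0.005, 0.001]] left turn 0.0 n 4
[[32.0, 0.0, 0.0], [32.0, 0.0, 0.0], [31.0, 0.0, 0.0]] [0.0, 0.0, 0.0]
end [0.6384 0.0148 0.1053] [[0.0, -0.216, -0.976], [0.005, -0.976, 0.216], [-1.0, -0.005, 0.001]] left turn 0.0 n 3
```

{"op": "apply_moves", "data": {
  "dp": [
    [24,-41,-3],
    [24,-41,-4],
    [25,-41,-3],
    [24,-41,-4],
    [0,0,0],
    [32,0,0],
    [28,0,0],
    [0,0,0]
  ],
  "turn": [0,0,0,0,0,0,0,0],
  "hand": [0,0,0,0,0,0,0,0]
}}

```text
clock: 18.73
tool_pos: [0.6373, 0.0052, 0.1409]
orientation: [-5.6, 89.9, 161.7]
contact_force: [-0.7, 0.2, -0.3]
grip_width: 0.0552
```

```bash
python3 - <<'E'
from h import *
s,p,R=st()
c=imaging.calibration("wrist");im=imaging.capture("wrist")[:,:,::-1];sd=imaging.capture("side")[:,:,::-1];tp=imaging.capture("top")[:,:,::-1]
np.savez("w6.npz",**c)
o=np.zeros((600,800,3),np.uint8)
o[:300,:400]=cv2.resize(im,(400,300));
o[300:,:400]=cv2.resize(tp[150:240,200:320],(400,300),interpolation=cv2.INTER_CUBIC)
o[:,400:]=cv2.resize(sd[140:260,238:318],(400,600),interpolation=cv2.INTER_CUBIC)
cv2.imwrite("pics/z6.png",o)
E
```

```text
18.73 w 0.0552 J [ -0.6  31.4  95.    0.   53.7 102. ] [0.6373 0.0052 0.1409] F [-0.7  0.2 -0.3]
[[-0.001, -0.219, -0.976], [0.0, -0.976, 0.219], [-1.0, -0.0, 0.001]] lean 0.08
```

View pics/z6.png

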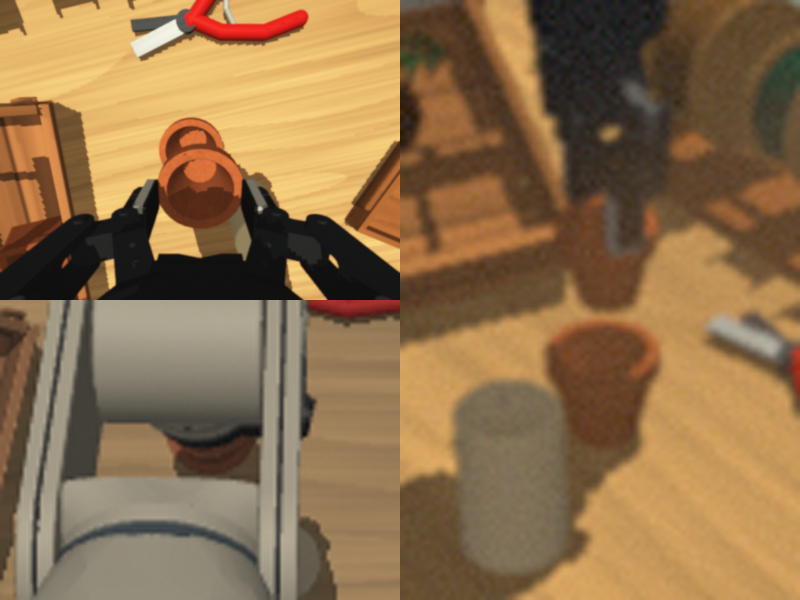

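{"op": "apply_moves", "data": {
  "dp": [
    [0,-9,1],
    [18,0,0],
    [18,0,0],
    [10,0,0],
    [0,0,0]
  ],
  "turn": [0,0,0,0,0],
  "hand": [0,0,0,0,0]
}}

```text
clock: 19.5
tool_pos: [0.6388, 0.0151, 0.0944]
orientation: [-36.2, 90.0, 131.2]
contact_force: [0.5, -1.1, -0.2]
grip_width: 0.0549
```

{"op": "apply_moves", "data": {
  "dp": [
    [5,0,0],
    [5,0,0],
    [5,0,0],
    [0,0,0]
  ],
  "turn": [0,0,0,0],
  "hand": [0,0,0,0]
}}

```text
clock: 20.0
tool_pos: [0.6396, 0.0152, 0.0807]
orientation: [-147.0, 89.9, 20.4]
contact_force: [0.5, -0.0, -0.7]
grip_width: 0.055
```

{"op": "apply_moves", "data": {
  "dp": [
    [4,0,0],
    [3,0,0],
    [0,0,0]
  ],
  "turn": [0,0,0],
  "hand": [0,0,0]
}}

```text
clock: 20.38
tool_pos: [0.6396, 0.0152, 0.0738]
orientation: [-147.9, 89.9, 19.5]
contact_force: [0.0, 0.9, -0.9]
grip_width: 0.0552
```

{"op": "apply_moves", "data": {
  "dp": [
    [2,0,0],
    [2,0,0],
    [0,0,0]
  ],
  "turn": [0,0,0],
  "hand": [0,0,0]
}}

```text
clock: 20.75
tool_pos: [0.6397, 0.0152, 0.0699]
orientation: [-150.8, 89.9, 16.6]
contact_force: [-1.0, 0.0, -1.0]
grip_width: 0.0548
```

{"op": "apply_moves", "data": {
  "dp": [
    [1.5,0,0],
    [1.5,0,0],
    [0,0,0]
  ],
  "turn": [0,0,0],
  "hand": [0,0,0]
}}

```text
clock: 21.12
tool_pos: [0.6397, 0.0152, 0.0669]
orientation: [-151.3, 89.9, 16.1]
contact_force: [0.2, -0.5, -0.6]
grip_width: 0.0555
```

{"op": "apply_moves", "data": {
  "dp": [
    [1.5,0,0],
    [1.5,0,0],
    [0,0,0]
  ],
  "turn": [0,0,0],
  "hand": [0,0,0]
}}

```text
clock: 21.5
tool_pos: [0.6405, 0.0148, 0.0656]
orientation: [-166.3, 89.8, 1.1]
contact_force: [-3.1, -1.0, 10.5]
grip_width: 0.0552
```

{"op": "apply_moves", "data": {
  "dp": [
    [0,0,0],
    [0,0,0],
    [0,0,0],
    [-5,0,0],
    [-40,0,0],
    [-60,0,0],
    [-60,0,0],
    [0,0,0]
  ],
  "turn": [0,0,0,0,0,0,0,0],
  "hand": [0.75,1,1,1,1,1,1,1]
}}

```text
clock: 22.5
tool_pos: [0.6428, 0.0152, 0.2354]
orientation: [-164.4, 89.2, 3.0]
contact_force: [0.3, -0.5, 0.1]
grip_width: 0.0855
```

```bash
python3 - <<'E'
from h import *
s,p,R=st()
c=imaging.calibration("wrist");im=imaging.capture("wrist")[:,:,::-1];sd=imaging.capture("side")[:,:,::-1]
np.savez("w7.npz",**c)
o=np.zeros((600,800,3),np.uint8)
o[:,:440]=cv2.resize(im[30:330,150:370],(440,600),interpolation=cv2.INTER_CUBIC)
o[:,440:]=cv2.resize(sd[165:265,190:310],(360,300),interpolation=cv2.INTER_CUBIC).repeat(2,0)[:600] if 0 else cv2.resize(sd[160:260,245:305],(360,600),interpolation=cv2.INTER_CUBIC)
cv2.imwrite("pics/z7.png",o); cv2.imwrite("pics/w7raw.png",im)
E
```

```text
22.5 w 0.0855 J [  0.3  25.1  91.3   0.   62.9 102.9] [0.6428 0.0152 0.2354] F [ 0.3 -0.5  0.1]
[[0.013, -0.219, -0.976], [0.001, -0.976, 0.219], [-1.0, -0.004, -0.013]] lean 0.76
```

View pics/z7.png

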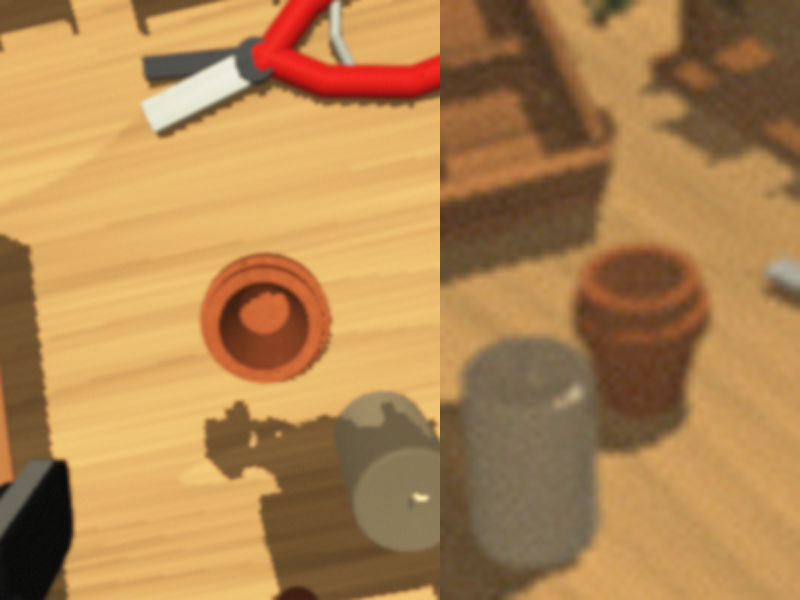

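```bash
cat >> h.py <<'E'
def blob(im,guess,rad=60):
    """terracotta blob nearest the guess pixel: returns min-enclosing circle and ellipse"""
    h=cv2.cvtColor(im,cv2.COLOR_BGR2HSV); m=((h[...,0]<13)&(h[...,1]>135)).astype(np.uint8)
    k=np.zeros_like(m);cv2.circle(k,tuple(int(g) for g in guess),rad,1,-1);m&=k
    m=cv2.morphologyEx(m,cv2.MORPH_OPEN,np.ones((3,3)))
    cs,_=cv2.findContours(m,cv2.RETR_EXTERNAL,cv2.CHAIN_APPROX_NONE);a=max(cs,key=cv2.contourArea);a=cv2.convexHull(a)
    return cv2.fitEllipse(a),cv2.boundingRect(a),cv2.contourArea(a)
E
python3 - <<'E'
from h import *
im=cv2.imread("pics/w7raw.png");W=dict(np.load("w7.npz"))
print("mid mouth",onz(W,(282.2,189),.072),"large outer",onz(W,(282.3,189.2),.058))
h=cv2.cvtColor(im,cv2.COLOR_BGR2HSV);print(h[165,255],h[145,300],h[216,282],h[190,282],h[250,200])
e=blob(im,(282,189));print(e,onz(W,e[0][0],.058))
t=cv2.imread("pics/topraw.png");e=blob(t,(253,273),25);print(e,onz(C["top"],e[0][0],.042))
st()
plan([(.52,.05,.22),(.4268,.0374,.17)],0)
E
```

```text
mid mouth [0.64565794 0.01195865 0.072     ] large outer [0.64241535 0.0125089  0.058     ]
[ 19 135 234] [ 18 139 225] [ 10 189 200] [ 10 187 207] [ 20 132 239]
(((282.2616271972656, 188.98973083496094), (63.61568069458008, 64.25240325927734), 124.36029815673828), (251, 157, 64, 64), 3177.5) [0.64264117 0.01249957 0.058     ]
(((252.6285400390625, 273.5409240722656), (19.371822357177734, 19.500877380371094), 71.14198303222656), (243, 264, 20, 20), 287.0) [0.42565848 0.03808269 0.042     ]
22.6 w 0.0856 J [  0.3  25.4  91.6   0.   62.8 102.9] [0.6396 0.0151 0.23  ] F [-0.6 -0.4 -1. ]
[[0.004, -0.219, -0.976], [0.001, -0.976, 0.219], [-1.0, -0.002, -0.004]] lean 0.23
[[3.0, -3.0, 41.0], [3.0, -2.0, 42.0], [4.0, -3.0, 41.0], [25.0, 16.0, 44.0], [24.0, 17.0, 45.0]] [0.0, 0.0, 0.0, 0.0, 0.0]
end [0.4265 0.0374 0.1701] [[0.004, -0.219, -0.976], [0.001, -0.976, 0.219], [-1.0, -0.002, -0.004]] left turn 0.0 n 5
```

{"op": "apply_moves", "data": {
  "dp": [
    [3,-3,41],
    [3,-2,42],
    [4,-3,41],
    [25,16,44],
    [24,17,45],
    [0,0,0],
    [0,0,0]
  ],
  "turn": [0,0,0,0,0,0,0],
  "hand": [1,1,1,1,1,1,1]
}}

```text
clock: 23.48
tool_pos: [0.4265, 0.0373, 0.1691]
orientation: [-146.6, 89.9, 20.8]
contact_force: [1.4, 0.6, 0.4]
grip_width: 0.0852
```

```bash
python3 - <<'E'
from h import *
s,p,R=st();c=imaging.calibration("wrist");im=imaging.capture("wrist")[:,:,::-1]
g=proj(c,(.4265,.0376,.042));print(g)
e=blob(im,g,50);q=onz(c,e[0][0],.042);print(e,q)
print((R.T@(np.array([q[0],q[1],.1])-p)*1e3).round(1))
E
```

```text
23.48 w 0.0852 J [  3.4  13.2 120.2   0.   46.5 106. ] [0.4265 0.0373 0.1691] F [1.4 0.6 0.4]
[[0.002, -0.219, -0.976], [0.001, -0.976, 0.219], [-1.0, -0.001, -0.001]] lean 0.09
[278.85266278 200.10404262]
(((279.0982666015625, 196.55703735351562), (54.95887756347656, 55.57419967651367), 129.23619079589844), (252, 169, 55, 55), 2363.0) [0.42960177 0.03668214 0.042     ]
[69.1  0.  -3.1]
```

{"op": "apply_moves", "data": {
  "dp": [
    [50,0,-2],
    [45,0,0],
    [20,0,0],
    [15,0,0],
    [0,0,0]
  ],
  "turn": [0,0,0,0,0],
  "hand": [1,1,1,1,1]
}}

```text
clock: 24.15
tool_pos: [0.4289, 0.037, 0.0389]
orientation: [-144.8, 89.9, 22.5]
contact_force: [1.2, -0.5, 0.6]
grip_width: 0.0852
```

{"op": "apply_moves", "data": {
  "dp": [
    [0,0,0],
    [0,0,0],
    [0,0,0],
    [0,0,0],
    [0,0,0]
  ],
  "turn": [0,0,0,0,0],
  "hand": [0,0,0,0,0],
  "squeeze": 30
}}

```text
clock: 24.78
tool_pos: [0.4294, 0.0363, 0.0409]
orientation: [-168.5, 89.7, -1.1]
contact_force: [-2.4, -8.9, 13.5]
grip_width: 0.0003
```

```bash
python3 - <<'E'
from h import *
st()
E
```

```text
24.77 w 0.0003 J [  3.3  28.5 123.3  -0.   27.9 105.9] [0.4294 0.0363 0.0409] F [-2.4 -8.9 13.5]
[[0.004, -0.218, -0.976], [-0.0, -0.976, 0.218], [-1.0, -0.001, -0.004]] lean 0.25
```

{"op": "apply_moves", "data": {
  "dp": [
    [-5,0,0],
    [-10,0,0],
    [-25,0,0],
    [-40,0,0],
    [-50,0,0],
    [0,0,0]
  ],
  "turn": [0,0,0,0,0,0],
  "hand": [0,0,0,0,0,0]
}}

```text
clock: 25.52
tool_pos: [0.4307, 0.0372, 0.1734]
orientation: [-160.9, 89.4, 6.5]
contact_force: [-0.3, 0.4, -0.4]
grip_width: 0.0001
```

```bash
python3 - <<'E'
from h import *
s,p,R=st();c=imaging.calibration("wrist");im=imaging.capture("wrist")[:,:,::-1].copy();sd=imaging.capture("side")[:,:,::-1].copy()
for dx,col in((0,(0,0,255)),(25,(0,255,0))): 
    for I,k in((im,c),(sd,C["side"])): cv2.circle(I,tuple(int(round(v)) for v in proj(k,p+R@[dx/1e3,0,0])),1,col,-1)
u=proj(C["side"],p);x,y=int(u[0]),int(u[1]);print(u)
o=np.zeros((600,800,3),np.uint8)
o[:,:440]=cv2.resize(im[50:400,150:407],(440,600),interpolation=cv2.INTER_CUBIC)
o[:,440:]=cv2.resize(sd[y-45:y+75,x-36:x+36],(360,600),interpolation=cv2.INTER_CUBIC)
cv2.imwrite("pics/z8.png",o)
E
```

```text
25.52 w 0.0001 J [  3.3  12.9 119.9   0.   46.7 105.9] [0.4307 0.0372 0.1734] F [-0.3  0.4 -0.4]
[[0.01, -0.218, -0.976], [0.001, -0.976, 0.218], [-1.0, -0.003, -0.01]] lean 0.59
[205.3445766  196.20826409]
```

View pics/z8.png

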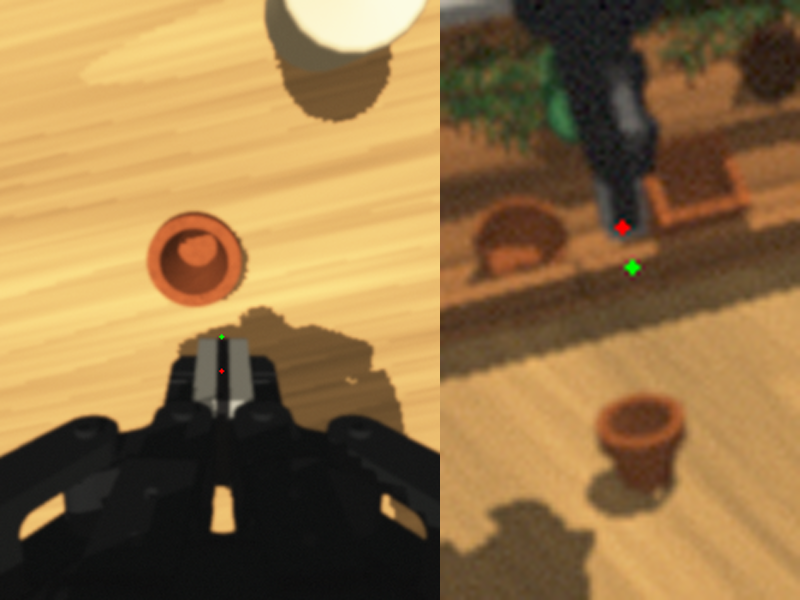

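{"op": "apply_moves", "data": {
  "dp": [
    [0,0,0],
    [0,0,0],
    [0,0,0]
  ],
  "turn": [0,0,0],
  "hand": [1,1,1]
}}

```text
clock: 26.0
tool_pos: [0.4278, 0.0369, 0.1689]
orientation: [-126.3, 90.0, 41.1]
contact_force: [0.1, -0.5, -0.3]
grip_width: 0.0544
```

```bash
python3 - <<'E'
from h import *
s,p,R=st();c=imaging.calibration("wrist");im=imaging.capture("wrist")[:,:,::-1]
e=blob(im,(264,200),40);q=onz(c,e[0][0],.042);print(e,q)
print((R.T@(np.array([q[0],q[1],.030])-p)*1e3).round(1))
E
```

```text
26.0 w 0.0544 J [  3.3  13.3 120.    0.   46.6 105.9] [0.4278 0.0369 0.1689] F [ 0.1 -0.5 -0.3]
[[0.001, -0.219, -0.976], [0.001, -0.976, 0.219], [-1.0, -0.001, -0.0]] lean 0.05
(((261.6476745605469, 197.94236755371094), (54.87303924560547, 56.08379364013672), 102.64179229736328), (234, 171, 56, 55), 2386.0) [0.43299043 0.05144373 0.042     ]
[138.9 -15.2  -1.8]
```

{"op": "apply_moves", "data": {
  "dp": [
    [0,-15,-1],
    [50,0,0],
    [45,0,0],
    [25,0,0],
    [19,0,0],
    [0,0,0]
  ],
  "turn": [0,0,0,0,0,0],
  "hand": [1,1,1,1,1,1]
}}

```text
clock: 26.8
tool_pos: [0.4322, 0.052, 0.0294]
orientation: [-28.9, 90.0, 138.5]
contact_force: [-0.4, 0.3, -0.1]
grip_width: 0.0856
```

{"op": "apply_moves", "data": {
  "dp": [
    [0,0,0],
    [0,0,0],
    [0,0,0],
    [0,0,0],
    [0,0,0]
  ],
  "turn": [0,0,0,0,0],
  "hand": [0.4,0.4,0.4,0.4,0.4],
  "squeeze": 30
}}

```text
clock: 27.42
tool_pos: [0.4337, 0.0515, 0.0318]
orientation: [-156.3, 89.7, 11.1]
contact_force: [-1.5, 0.9, 6.7]
grip_width: 0.048
```

{"op": "apply_moves", "data": {
  "dp": [
    [-5,0,0],
    [-25,0,0],
    [-50,0,0],
    [-50,0,0],
    [0,0,0]
  ],
  "turn": [0,0,0,0,0],
  "hand": [0.3,0.3,0.3,0.3,0.3]
}}

```text
clock: 28.05
tool_pos: [0.4351, 0.0515, 0.1644]
orientation: [-160.0, 89.4, 7.4]
contact_force: [0.9, 0.2, -1.8]
grip_width: 0.0478
```

```bash
python3 - <<'E'
from h import *
s,p,R=st();c=imaging.calibration("wrist");im=imaging.capture("wrist")[:,:,::-1]
cv2.imwrite("pics/w9raw.png",im)
g=proj(c,p+R@[-.012,0,-.002]);print(g)
e=blob(im,g,75);print(e,"depth",318.6*50/e[0][1][0]*1)
q=np.linalg.solve(c["mtx"],[*e[0][0],1.])
for x in(-8,-10,-12):
    o,d=ray(c,e[0][0]);t=((p[2]-x/1e3)-o[2])/d[2];print(x,(R.T@(o+d*t-p)*1e3).round(1))
M=np.array([.6427,.0127]);
plan([(.50,.05,.2),(M[0],M[1],.17)],0)
E
```

```text
28.05 w 0.0478 J [  5.2  14.2 119.6   0.   45.6 107.8] [0.4351 0.0515 0.1644] F [ 0.9  0.2 -1.8]
[[0.011, -0.219, -0.976], [0.001, -0.976, 0.219], [-1.0, -0.004, -0.01]] lean 0.63
[278.48742739 274.14530874]
(((280.258056640625, 273.71392822265625), (102.70281219482422, 106.47423553466797), 88.67529296875), (227, 223, 107, 103), 8519.5) depth 155.1077293753287
-8 [-8.   0.8 -0.1]
-10 [-10.    0.8  -1.1]
-12 [-12.    0.8  -2.2]
[[-19.0, -7.0, -33.0], [-18.0, -6.0, -32.0], [10.0, 2.0, -49.0], [10.0, 2.0, -49.0], [11.0, 1.0, -49.0]] [0.0, 0.0, 0.0, 0.0, 0.0]
end [0.6422 0.0128 0.1699] [[0.007, -0.219, -0.976], [0.001, -0.976, 0.219], [-1.0, -0.003, -0.007]] left turn 0.0 n 5
```

{"op": "apply_moves", "data": {
  "dp": [
    [-19,-7,-33],
    [-18,-6,-32],
    [10,2,-49],
    [10,2,-49],
    [11,1,-49],
    [0,0,0],
    [0,0,0]
  ],
  "turn": [0,0,0,0,0,0,0],
  "hand": [0.3,0.3,0.3,0.3,0.3,0.3,0.3]
}}

```text
clock: 28.98
tool_pos: [0.6394, 0.0128, 0.165]
orientation: [-8.9, 89.9, 158.5]
contact_force: [0.9, -0.2, -1.0]
grip_width: 0.0483
```

```bash
python3 - <<'E'
from h import *
s,p,R=st()
print((R.T@(np.array([.642,.0132,.115])-p)*1e3).round(1))
sd=imaging.capture("side")[:,:,::-1];c=imaging.calibration("wrist");im=imaging.capture("wrist")[:,:,::-1]
cv2.imwrite("pics/s9raw.png",sd);cv2.imwrite("pics/w9raw.png",im)
E
```

```text
28.98 w 0.0483 J [1.000e-01 2.980e+01 9.400e+01 0.000e+00 5.630e+01 1.027e+02] [0.6394 0.0128 0.165 ] F [ 0.9 -0.2 -1. ]
[[-0.002, -0.219, -0.976], [0.001, -0.976, 0.219], [-1.0, -0.0, 0.002]] lean 0.11
[50.  -1.  -2.5]
```

{"op": "apply_moves", "data": {
  "dp": [
    [20,-1,-3],
    [25,0,0],
    [10,0,0],
    [8,0,0],
    [8,0,0],
    [6,0,0],
    [0,0,0]
  ],
  "turn": [0,0,0,0,0,0,0],
  "hand": [0.3,0.3,0.3,0.3,0.3,0.3,0.3]
}}

```text
clock: 29.95
tool_pos: [0.6443, 0.0131, 0.0898]
orientation: [-149.1, 89.9, 18.3]
contact_force: [0.1, -0.3, -1.0]
grip_width: 0.0481
```

{"op": "apply_moves", "data": {
  "dp": [
    [3,0,0],
    [3,0,0],
    [1.5,0,0],
    [0,0,0]
  ],
  "turn": [0,0,0,0],
  "hand": [0.3,0.3,0.3,0.3]
}}

```text
clock: 30.45
tool_pos: [0.6444, 0.0131, 0.0825]
orientation: [-151.7, 89.9, 15.7]
contact_force: [0.4, 1.0, 0.2]
grip_width: 0.0477
```

{"op": "apply_moves", "data": {
  "dp": [
    [3,0,0],
    [2,0,0],
    [1.5,0,0],
    [0,0,0]
  ],
  "turn": [0,0,0,0],
  "hand": [0.3,0.3,0.3,0.3]
}}

```text
clock: 30.95
tool_pos: [0.6445, 0.0131, 0.0761]
orientation: [-152.6, 89.9, 14.7]
contact_force: [-0.7, 0.1, -0.2]
grip_width: 0.0483
```

{"op": "apply_moves", "data": {
  "dp": [
    [1.5,0,0],
    [1.5,0,0],
    [0,0,0]
  ],
  "turn": [0,0,0],
  "hand": [0.3,0.3,0.3]
}}

```text
clock: 31.32
tool_pos: [0.6458, 0.0128, 0.0758]
orientation: [-166.8, 89.7, 0.6]
contact_force: [-4.4, -1.5, 18.2]
grip_width: 0.0479
```

{"op": "apply_moves", "data": {
  "dp": [
    [-2,0,0],
    [0,0,0],
    [0,0,0],
    [0,0,0],
    [-30,0,0],
    [-50,0,0],
    [-50,0,0],
    [0,0,0]
  ],
  "turn": [0,0,0,0,0,0,0,0],
  "hand": [0.3,0.7,1,1,1,1,1,1]
}}

```text
clock: 32.33
tool_pos: [0.647, 0.0131, 0.2098]
orientation: [-164.0, 89.4, 3.4]
contact_force: [-0.0, -0.6, -0.4]
grip_width: 0.0853
```

{"op": "apply_moves", "data": {
  "dp": [
    [0,0,0]
  ],
  "turn": [0],
  "hand": [1]
}}

```text
clock: 32.45
tool_pos: [0.6437, 0.0131, 0.2046]
orientation: [-147.0, 89.9, 20.4]
contact_force: [0.2, -0.9, -0.3]
grip_width: 0.0855
```

```bash
python3 - <<'E'
from h import *
s,p,R=st();c=imaging.calibration("wrist");im=imaging.capture("wrist")[:,:,::-1].copy();sd=imaging.capture("side")[:,:,::-1].copy()
g=proj(c,(.644,.013,.06));e=blob(im,g,60);q=onz(c,e[0][0],.058);print(e,q)
o=np.zeros((600,800,3),np.uint8)
x,y=int(g[0]),int(g[1])
o[:,:440]=cv2.resize(im[max(0,y-75):y+75,x-55:x+55],(440,600),interpolation=cv2.INTER_CUBIC)
o[:,440:]=cv2.resize(sd[160:260,245:305],(360,600),interpolation=cv2.INTER_CUBIC)
cv2.imwrite("pics/z9.png",o)
E
```

```text
32.45 w 0.0855 J [1.000e-01 2.740e+01 9.200e+01 0.000e+00 6.050e+01 1.027e+02] [0.6437 0.0131 0.2046] F [ 0.2 -0.9 -0.3]
[[0.002, -0.219, -0.976], [0.001, -0.976, 0.219], [-1.0, -0.001, -0.002]] lean 0.1
(((279.9519958496094, 195.110595703125), (69.8863525390625, 70.5789794921875), 94.92459106445312), (245, 160, 71, 71), 3847.0) [0.64321372 0.0124716  0.058     ]
```

View pics/z9.png

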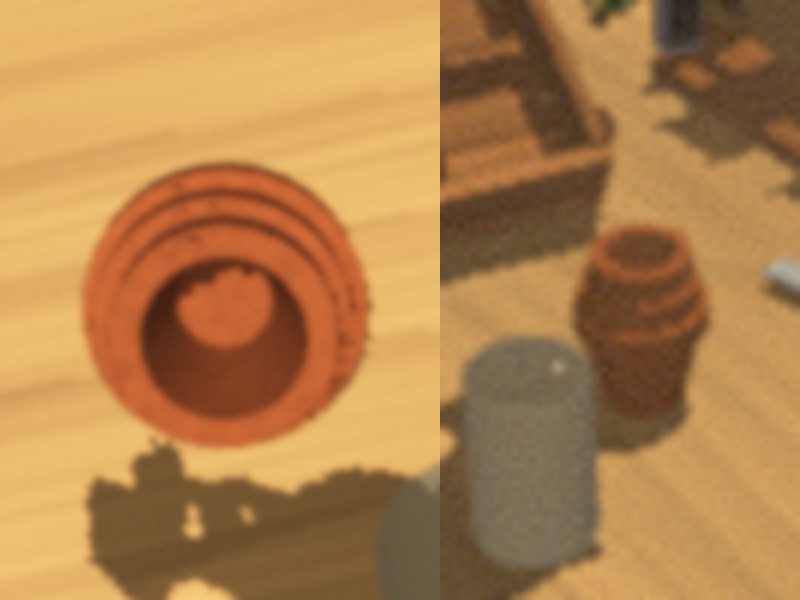

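{"op": "apply_moves", "data": {
  "dp": [
    [50,0,0],
    [50,0,0],
    [40,0,0],
    [20,0,0],
    [6,0,0],
    [0,0,0]
  ],
  "turn": [0,0,0,0,0,0],
  "hand": [1,1,1,1,1,1]
}}

```text
clock: 33.3
tool_pos: [0.6451, 0.0132, 0.0396]
orientation: [-155.9, 89.8, 11.5]
contact_force: [-0.5, 0.1, 0.7]
grip_width: 0.0856
```

{"op": "apply_moves", "data": {
  "dp": [
    [0,0,0],
    [0,0,0],
    [0,0,0],
    [0,0,0]
  ],
  "turn": [0,0,0,0],
  "hand": [0.6,0.6,0.6,0.6],
  "squeeze": 50
}}

```text
clock: 33.8
tool_pos: [0.6458, 0.013, 0.0413]
orientation: [-161.9, 89.7, 5.5]
contact_force: [-0.6, -0.6, 5.5]
grip_width: 0.0656
```

{"op": "apply_moves", "data": {
  "dp": [
    [-4,0,0],
    [-15,0,0],
    [-35,0,0],
    [-40,0,0],
    [-20,0,0],
    [0,0,0]
  ],
  "turn": [0,0,0,0,0,0],
  "hand": [0.5,0.5,0.5,0.5,0.5,0.5]
}}

```text
clock: 34.55
tool_pos: [0.6453, 0.0131, 0.1549]
orientation: [-161.1, 89.7, 6.2]
contact_force: [0.4, -0.9, -4.0]
grip_width: 0.0649
```

```bash
python3 - <<'E'
from h import *
s,p,R=st();c=imaging.calibration("wrist");im=imaging.capture("wrist")[:,:,::-1]
g=proj(c,p+R@[-.03,0,0]);e=blob(im,g,80);print(g,e)
plan([(.62,-.10,.19),(.498,-.2745,.16)],0,45)
E
```

```text
34.55 w 0.0649 J [1.000e-01 3.080e+01 9.380e+01 0.000e+00 5.510e+01 1.027e+02] [0.6453 0.0131 0.1549] F [ 0.4 -0.9 -4. ]
[[0.006, -0.219, -0.976], [0.001, -0.976, 0.219], [-1.0, -0.002, -0.005]] lean 0.33
[278.33346954 299.88819223] (((278.5052795410156, 295.6420593261719), (152.3919677734375, 158.38784790039062), 94.20594787597656), (206, 220, 149, 141), 17597.5)
[[-12.0, 39.0, -0.0], [-12.0, 38.0, -1.0], [-13.0, 39.0, -0.0], [6.0, 39.0, 16.0], [6.0, 39.0, 16.0], [6.0, 40.0, 16.0], [6.0, 39.0, 16.0], [6.0, 40.0, 17.0]] [0.0, 0.0, 0.0, 0.0, 0.0, 0.0, 0.0, 0.0]
end [ 0.4977 -0.2748  0.1596] [[0.003, -0.219, -0.976], [0.001, -0.976, 0.219], [-1.0, -0.001, -0.003]] left turn 0.0 n 8
```

{"op": "apply_moves", "data": {
  "dp": [
    [-12,39,0],
    [-12,38,-1],
    [-13,39,0],
    [6,39,16],
    [6,39,16],
    [6,40,16],
    [6,39,16],
    [6,40,17]
  ],
  "turn": [0,0,0,0,0,0,0,0],
  "hand": [0.5,0.5,0.5,0.5,0.5,0.5,0.5,0.5]
}}

```text
clock: 35.6
tool_pos: [0.4959, -0.2752, 0.1574]
orientation: [-63.8, 89.9, 103.6]
contact_force: [0.6, 0.1, -2.9]
grip_width: 0.0655
```

{"op": "apply_moves", "data": {
  "dp": [
    [0,0,0],
    [0,0,0]
  ],
  "turn": [0,0],
  "hand": [0.5,0.5]
}}

```text
clock: 35.85
tool_pos: [0.4972, -0.2744, 0.1583]
orientation: [-92.1, 89.9, 75.2]
contact_force: [0.2, -0.5, -2.4]
grip_width: 0.0651
```

```bash
python3 - <<'E'
from h import *
s,p,R=st()
# nest held: centre of the small mouth etc. vs tray: overlay for one look
c=imaging.calibration("wrist");im=imaging.capture("wrist")[:,:,::-1].copy()
ty=np.array([np.cos(np.radians(54.3)),np.sin(np.radians(54.3)),0]);tx=np.array([ty[1],-ty[0],0]);T0=np.array([.462,-.325,.028])
for a,b in((1,1),(1,-1),(-1,-1),(-1,1)):
    cv2.circle(im,tuple(int(round(v)) for v in proj(c,T0+a*.08*tx+b*.135*ty)),2,(255,0,255),-1)
cv2.circle(im,tuple(int(round(v)) for v in proj(c,T0+.062*ty+[0,0,-.02])),2,(255,255,0),-1)
cv2.imwrite("pics/w10.png",cv2.resize(im,(800,600),interpolation=cv2.INTER_CUBIC))
print((R.T@(np.array([.497,-.2745,.06])-p)*1e3).round(1))
E
```

```text
35.85 w 0.0651 J [-3.020e+01  2.490e+01  1.037e+02  1.000e-01  5.150e+01  7.240e+01] [ 0.4972 -0.2744  0.1583] F [ 0.2 -0.5 -2.4]
[[0.001, -0.219, -0.976], [0.002, -0.976, 0.219], [-1.0, -0.002, -0.0]] lean 0.12
[98.3  0.3  0.2]
```

View pics/w10.png

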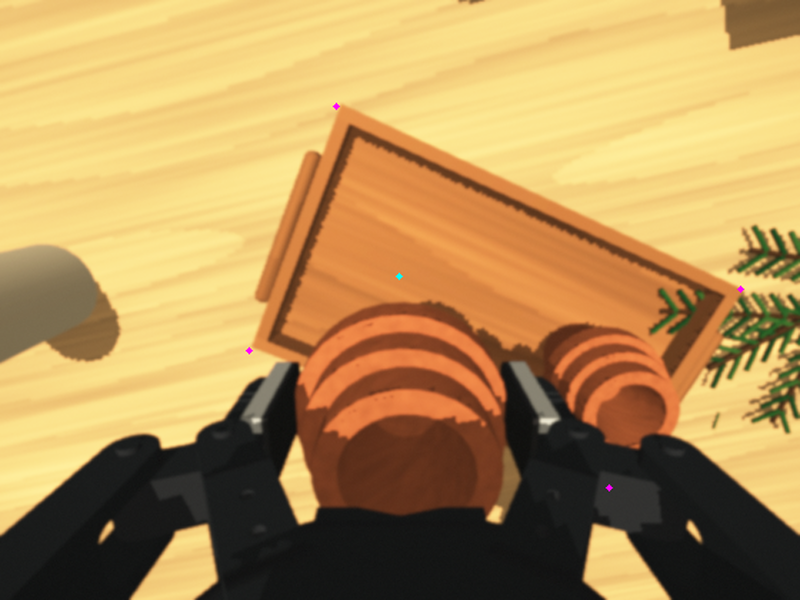

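{"op": "apply_moves", "data": {
  "dp": [
    [30,3,0],
    [35,0,0],
    [20,0,0],
    [10,0,0],
    [5,0,0],
    [0,0,0]
  ],
  "turn": [0,0,0,0,0,0],
  "hand": [0.5,0.5,0.5,0.5,0.5,0.5]
}}

```text
clock: 36.65
tool_pos: [0.4978, -0.2776, 0.0598]
orientation: [-159.9, 89.8, 7.4]
contact_force: [-0.3, -0.9, -3.3]
grip_width: 0.0648
```

{"op": "apply_moves", "data": {
  "dp": [
    [3,0,0],
    [2,0,0],
    [1.5,0,0],
    [0,0,0]
  ],
  "turn": [0,0,0,0],
  "hand": [0.5,0.5,0.5,0.5]
}}

```text
clock: 37.15
tool_pos: [0.4973, -0.2777, 0.053]
orientation: [-149.7, 89.9, 17.7]
contact_force: [-0.4, -0.2, -3.4]
grip_width: 0.0654
```

{"op": "apply_moves", "data": {
  "dp": [
    [1.5,0,0],
    [1.5,0,0],
    [0,0,0]
  ],
  "turn": [0,0,0],
  "hand": [0.5,0.5,0.5]
}}

```text
clock: 37.52
tool_pos: [0.4973, -0.2776, 0.0499]
orientation: [-146.2, 89.9, 21.1]
contact_force: [0.4, 0.5, -3.6]
grip_width: 0.0654
```

{"op": "apply_moves", "data": {
  "dp": [
    [1,0,0],
    [1,0,0],
    [0,0,0]
  ],
  "turn": [0,0,0],
  "hand": [0.5,0.5,0.5]
}}

```text
clock: 37.9
tool_pos: [0.4977, -0.2778, 0.0493]
orientation: [-160.8, 89.8, 6.6]
contact_force: [-2.1, 2.1, 9.1]
grip_width: 0.0654
```

{"op": "apply_moves", "data": {
  "dp": [
    [-1,0,0],
    [0,0,0],
    [0,0,0],
    [0,0,0],
    [-25,0,0],
    [-50,0,0],
    [-60,0,0],
    [0,0,0]
  ],
  "turn": [0,0,0,0,0,0,0,0],
  "hand": [0.5,0.85,1,1,1,1,1,1]
}}

```text
clock: 38.9
tool_pos: [0.4999, -0.2795, 0.189]
orientation: [170.7, 89.3, -21.9]
contact_force: [-0.9, -0.9, -0.4]
grip_width: 0.0855
```

{"op": "apply_moves", "data": {
  "dp": [
    [-40,0,40],
    [0,0,50],
    [0,0,0]
  ],
  "turn": [0,0,0],
  "hand": [1,1,1]
}}

```text
clock: 39.28
tool_pos: [0.4057, -0.2567, 0.2229]
orientation: [-61.5, 89.9, 105.9]
contact_force: [0.5, -0.0, 0.4]
grip_width: 0.0856
```

```bash
python3 - <<'E'
from h import *
st()
c=imaging.calibration("wrist");im=imaging.capture("wrist")[:,:,::-1];sd=imaging.capture("side")[:,:,::-1]
o=np.zeros((600,800,3),np.uint8)
o[:300,:400]=cv2.resize(im,(400,300),interpolation=cv2.INTER_AREA)
o[300:,:400]=cv2.resize(sd[110:305,140:400],(400,300),interpolation=cv2.INTER_CUBIC)
o[:,400:]=cv2.resize(sd[260:390,258:345],(400,600),interpolation=cv2.INTER_CUBIC)
cv2.imwrite("pics/z11.png",o)
E
```

```text
39.27 w 0.0856 J [-3.380e+01  1.260e+01  1.116e+02  1.000e-01  5.590e+01  6.880e+01] [ 0.4057 -0.2567  0.2229] F [ 0.5 -0.   0.4]
[[-0.001, -0.22, -0.976], [0.002, -0.976, 0.22], [-1.0, -0.002, 0.001]] lean 0.15
```

View pics/z11.png

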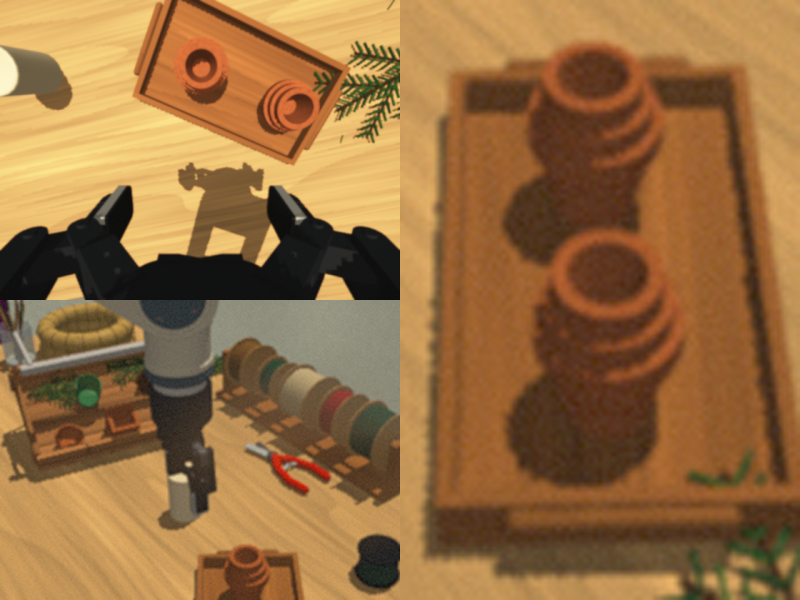

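The new nest stands upright on the tray floor beside the old one, and everything else in view looks undisturbed. The hand is clear, so I'm handing in.

```bash
python3 -c "
from station import bot
print(bot.sign_off())"
```

```text
the job is handed in; nothing more can be done
None
```

The job is done and handed in at about 39 s of the 61 s allowed. The middle pot is in the large pot, the small pot is in the middle one, and the whole nest stands upright in the tray's free place.

- **Leaning the hand:** the moves only turn the hand about its own axis. I leaned it 28° by pushing against the arm's outer reach limit, and straightened it again the same way on the opposite side. The lean was then about 0.1–0.3° when still.
- **Fits:** each pot met its seat within about 1 mm of the expected height, at 10 N for the middle pot, 18 N for the small pot and 9 N for the nest on the tray floor. The last picture shows the new nest upright with level collars, beside the untouched old one.
- **What went wrong:** the first grasp of the small pot missed. The fingers closed above its rim and pushed it about 15 mm along the bench, with about 16 N on the wrist; it stayed upright. The second grasp, lower down, held.
- **What disagreed:** in the pictures the fingertips stand roughly 18 mm farther back than the stated 25 mm, which is why that grasp missed. The wrist and top cameras also differed by 2–3 mm in position.
- **Not checked:** bystander positions were judged by eye in the last picture, not measured. The hand hid part of the crate in that view.
- **Pictures:** I viewed 14, four over the budget of 10.

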